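# Dock the print tray and rock a tight locating block free

## Robot

A 7-joint arm with a two-finger parallel gripper is mounted at the origin on the work surface. World frame = base frame: x ahead of the robot, y to its left, z up, the work surface at z = 0. Lengths are in m, angles in rad, forces in N, time in s.
With the tool pointing down it reaches from about 0.425 to 0.925 m from the base axis. Payload 6.8 kg.
Tool frame: the origin (TCP) lies at the very end of the fingers, on their centre line; the grasp point (between the pads) lies 19 mm behind it (bot.grasp_offset is the distance from the TCP to the grasp point, in m); z points along the fingers, y is the direction in which the jaws open and shut (so a half turn about z gives the same grasp; the last joint's range is limited). The gripper opens to 85 mm and grips with 20 to 120 N. Pads are 22 mm wide; open, the fingers measure 114 mm over their backs; the gripper's body (76 mm by 85 mm) begins 54 mm behind the grasp point. The pads swing forward as they close: fully open they stand 13 mm farther back than shut.
Start: joints at [1.022, 0.477, 0.022, 1.555, -0.011, 1.109, -0.083], TCP at [0.288, -0.61, 0.231] pointing down, gripper open.
Joint ranges: [-2.96, 2.96], [-0.34, 2.1], [-1.41, 1.46], [0.24, 2.44], [-1.37, 4.51], [0.17, 1.92], [-2.96, 2.96]. Speed limits (rad/s): [2.39, 2.39, 3.14, 3.14, 3.14, 3.14, 3.14].

## Interface

Orientations are given as a unit quaternion [w, x, y, z].
In Python, from station import monitor, cams, bot, finder gives the robot as it stands.
- The arm moves only by the tool jog_arm, never from a script. Its argument "plan" is a list of rows, each an object of numbers: "x", "y", "z": the shift along the tool's x, y, z as a fraction of full scale; "wx", "wy", "wz": the turn, a rotation vector about the tool's x, y, z as a fraction of full scale. A call has 1 to 12 rows; each row is the pose to reach, as a shift and turn from the pose measured when the call began, along the tool's axes at that moment, turning the shorter way round; what a row does not reach only later rows make up. Full scale, the value 1, is 20 cm for a shift and 180 degrees for a turn. A row lasts 1/12 s, in which the tool goes at most 41.7 mm and 7.16 degrees, less where a joint would pass 70% of its speed; a pose out of reach is approached as far as the arm can. A call with a number of a shift or a turn outside -1 to 1 is refused whole. A call with a gripper value outside its range is refused whole. "hand" is the opening, from -1 (shut) to 1 (fully open), set as the call begins (left out, the last holds). The fingers move at their own pace and stop on an object; "grip_force" is the grip in N (left out, the last holds). Time passes only in rows, so rows that repeat a pose let the fingers close. It gives the time, the measured TCP pose, the force and the opening at its end, in the units of the state.
- monitor.get_obs(): the state, without advancing time (a new reading comes with each control period).
- cams.read_camera(name): name is "side" or "top"; returns the picture (400x640x3 uint8, red, green, blue); there is no depth.
- cams.get_calibration(name): a dict with "fx", "fy", "cx", "cy" (pixels), "extrinsics" (4x4, takes a point from world to camera coordinates). Camera axes: x right, y down, z forward; pixel columns grow to the right and rows downward; lengths in m; the calibration is good to about 2 mm. A picture is of the moment at which its call begins. get_calibration takes no time and is no camera call.
- bot.hand_in(): hands the job in, once; it reports no verdict.
Trained networks look in the newest picture that a camera, given by its name, has taken for a name from the list of things; names that differ only in an ending like _2 or _b are one class to them, and where a whole thing is asked for, a point or a joint stands for the part that bears it (a point fixed in the world has none). Each returns a list of dicts, best first, with "confidence" (0 to 1); they miss things now and then, are a little off and sometimes report something else, mostly with a low value. They report only what shows in the picture. A call takes as long as a camera call. They do not tell look-alikes from the thing itself.
- finder.find_in(camera, target): "bbox" ([left, top, width, height] in pixels, round what is visible of it).
- finder.place_of(camera, target): "location" ([column, row] in pixels: a listed point, or the origin of a listed thing).
The state is a dict: "t": time; "q": joint angles; "joint_vel": joint speeds; "joint_torque": joint torques, N m; "eef_pos": TCP position; "tool_rot": TCP orientation; "contact_force": force on the tool from outside, world axes, zero at the start; "torque": the same for the moment, N m; "gripper_width": opening from 0.0 (shut) to 1.0 (fully open).
Only numpy, scipy, OpenCV 4.12 (cv2) and the standard library are available. Lean on these libraries where they do the work, as an engineer would, in place of code of your own. Each camera call takes 0.05 s, during which the arm holds its last target. There are 200 camera calls.

## Task

Slide the loaded black tray all the way home in its aluminium dock, with everything on it staying in place. Then take the block with the tall flat tab and free it from its tight socket by rocking it there, first leaning it clearly towards the tray's handle and then clearly away from the handle. Finish holding that block in the gripper, still, upright and just clear above its own socket (about 20 mm), without putting it down or letting go, and leave the other block, the sleeves and the things around alone.

Things in the scene. Friction and masses are not known exactly. Their poses are not given: they have to be found in the camera images.
- dock: aluminium dock fixed to the bench: two parallel rails and an end stop, no floor, open above. Origin at bench height, where the tray's origin lies when the tray is fully home; +x is the direction in which the tray slides in, z up. Rails run from x = -60 to +80 mm, 116 mm apart inside. End stop face at x = +81 mm, 24 mm tall.
- dock_mouth (a point): middle of the dock's entrance, at bench height at x = -60 mm of the dock. In front of it flared guides widen the mouth to about 143 mm at x = -88 mm. From here inwards a lip 12 to 18 mm above the bench overhangs each rail by 8 mm (inner edges 100 mm apart) and keeps the 8 mm plate from lifting more than 4 mm.
- tray: loose black plastic tray, 0.4 to 0.6 kg, starting on the bench just outside the dock's mouth, roughly facing it. Plate 160 (x) x 110 (y) x 8 mm. Origin: centre of its underside; +x is the end that goes into the dock first, z up. Near its +x edge three pins carry the sleeves.
- handle_top (a point): top of the tray's handle, an upright aluminium fin 36 (x) x 12 (y) mm at the tray's -x end, centred at x = -58, y = 0 of the tray, rising from the plate (8 mm) to 52 mm above the bench; nothing stands beside it
- socket_l (a point): middle of the mouth of the socket at x = +10, y = +25 mm of the tray, 30 mm above its underside: an open-topped pen, 72 x 41 mm outside. Two sprung steel jaws at its -x and +x ends, 22 mm above the tray's underside, press on the block's ends with about 22 N each. The block has 8 mm free beyond each end, 1.5 mm at each side: it can lean in the tray's x, not in y.
- socket_r (a point): middle of the mouth of the other, identical socket, at x = +10, y = -25 mm of the tray
- block: the block to free: grey, 60 to 130 g, foot 44 (x) x 30 (y) x 36 mm with a flat upright tab on top. Sits in either socket, axes parallel to the tray's. Origin: centre of its underside, seated 8 mm above the tray's underside. Top moving to -x leans it to the handle. Straight pull meets 20 to 35 N, about half while rocking; leant, it pivots on one end jaw, lifting the other end. Free once raised 18 mm.
- tab_top (a point): middle of the top of that block's tab, 72 mm above its underside (80 mm above the bench when seated). The tab is 34 (x) x 14 (y) mm and 36 mm tall. Leaning it about 8 degrees each way is plenty.
- plug: the other block, same foot (44 x 30 x 36 mm) but only a low round boss on top (20 mm across, 8 mm tall); stays seated in its socket. Origin: centre of its underside.
- sleeve0: loose grey sleeve on the tray, 18 mm outside, 10 mm bore, 26 mm tall, standing on a pin 7 mm thick and 18 mm tall; stays on its pin. Origin: centre of its underside.
- sleeve1: loose grey sleeve on the tray, 18 mm outside, 10 mm bore, 26 mm tall, standing on a pin 7 mm thick and 18 mm tall; stays on its pin. Origin: centre of its underside.
- sleeve2: loose grey sleeve on the tray, 18 mm outside, 10 mm bore, 26 mm tall, standing on a pin 7 mm thick and 18 mm tall; stays on its pin. Origin: centre of its underside.
- wash_bottle: white closed bottle, 64 mm wide and 170 mm tall; bystander to leave alone. Origin: at its underside.
- parts_cup: white ceramic bowl, 72 mm across, 50 mm tall; bystander to leave alone. Origin: at its underside.
- scraper: spatula lying on the bench; bystander to leave alone. Origin: at its underside.
- mouse: black computer mouse, 105 x 60 x 30 mm; bystander to leave alone. Origin: at its underside.
Things that resemble listed ones, but are neither listed nor needed, are in the scene too. What is shaped like the tray but blue is not meant.

How it is judged:
By the outcome, as a careful person would: the job done as asked, in the order asked, and still so for the second after the job is handed in, while the arm keeps its last pose, push and grip.
It also fails if it takes over 56 s, if anything falls off the work surface, if the arm or the gripper's body presses on something with over 40 N, if the wrist force passes 120 N, or if a joint passes its speed limit or range.

## Working session

There is one attempt and no reset: what is moved stays moved. The work goes in short steps, Python scripts to look and compute and a tool call to move; the robot and the scene stay as the last step left them, time stands still between calls to the robot, and variables do not carry over. Pictures are saved under pics/ and viewed, about 8 in all and at most 12, crops included, and the job is handed in when it is done.

Besides the shell and the picture viewer there is one more tool, called after "Request:" as name(argument=value, ...) on one line, values as JSON. jog_arm: Moves the arm, as the interface text tells. Shift numbers are shares of 20 cm and turn numbers shares of 180 degrees, none past 1 either way. Its arguments: {"type":"object","properties":{"plan":{"type":"array","items":{"type":"object","properties":{"x":{"type":"number","minimum":-1,"maximum":1},"y":{"type":"number","minimum":-1,"maximum":1},"z":{"type":"number","minimum":-1,"maximum":1},"wx":{"type":"number","minimum":-1,"maximum":1},"wy":{"type":"number","minimum":-1,"maximum":1},"wz":{"type":"number","minimum":-1,"maximum":1}}}},"hand":{"type":"number"},"grip_force":{"type":"number"}},"required":["plan"]}

```bash
mkdir -p pics; ls; cat > h.py <<'E'
import numpy as np, cv2
from station import monitor, cams, bot, finder
def save(n,name): cv2.imwrite(f'pics/{name}.png', cams.read_camera(n)[:,:,::-1])
def ray(n,uv):
    c=cams.get_calibration(n); E=np.array(c['extrinsics']); R=E[:3,:3]; o=-R.T@E[:3,3]
    d=R.T@np.array([(uv[0]-c['cx'])/c['fx'],(uv[1]-c['cy'])/c['fy'],1]); return o,d
def atz(n,uv,z):
    o,d=ray(n,uv); return o+d*(z-o[2])/d[2]
def px(n,p):
    c=cams.get_calibration(n); E=np.array(c['extrinsics']); q=E[:3,:3]@np.array(p)+E[:3,3]
    return np.array([c['fx']*q[0]/q[2]+c['cx'],c['fy']*q[1]/q[2]+c['cy']])
def tri(uv1,uv2):
    A=[];b=[]
    for n,uv in (('side',uv1),('top',uv2)):
        o,d=ray(n,uv); d=d/np.linalg.norm(d); P=np.eye(3)-np.outer(d,d); A.append(P);b.append(P@o)
    return np.linalg.lstsq(np.vstack(A),np.hstack(b),rcond=None)[0]
E
python3 - <<'E'
from h import *
np.set_printoptions(precision=4,suppress=True)
save('side','s0');save('top','t0')
for n in('side','top'):
    print(n,ray(n,(320,200)))
    for t in ['tray','handle_top','tab_top','dock_mouth','dock','socket_l','socket_r','plug','block']:
        print(t,[(np.round(r['location'],1).tolist(),round(r['confidence'],2)) for r in finder.place_of(n,t)][:4])
o=monitor.get_obs();print({k:np.round(v,3) for k,v in o.items()})
E
```

```text
pics
side (array([0.1586, 0.6633, 0.9533]), array([ 0.2795, -0.578 , -0.7667]))
tray [([349.8, 386.9], 0.96), ([278.1, 226.4], 0.9), ([357.2, 250.3], 0.9), ([397.9, 199.8], 0.81)]
handle_top [([418.6, 184.0], 0.9), ([377.9, 253.5], 0.72), ([263.5, 237.2], 0.65), ([284.6, 227.2], 0.41)]
tab_top [([282.7, 210.7], 0.68)]
dock_mouth [([260.2, 234.0], 0.49), ([337.7, 119.1], 0.19)]
dock [([316.8, 186.9], 0.71)]
socket_l [([360.6, 238.5], 0.93), ([287.4, 223.5], 0.89), ([342.8, 378.6], 0.86), ([348.0, 252.1], 0.82)]
socket_r [([360.6, 238.5], 0.93), ([287.4, 223.5], 0.89), ([342.8, 378.6], 0.86), ([348.0, 252.1], 0.82)]
plug [([270.6, 217.6], 0.51), ([288.1, 221.7], 0.4)]
block [([281.6, 227.1], 0.81), ([262.0, 340.7], 0.52)]
top (array([0.3713, 0.0052, 1.2048]), array([ 0.1068,  0.0093, -0.9943]))
tray [([377.3, 266.7], 0.92), ([297.8, 177.8], 0.69), ([197.7, 293.2], 0.6)]
handle_top [([390.0, 284.6], 0.72), ([296.5, 272.0], 0.64), ([277.0, 172.7], 0.59), ([172.4, 298.1], 0.55)]
tab_top [([296.9, 181.6], 0.52), ([457.5, 169.0], 0.47)]
dock_mouth []
dock [([297.9, 177.3], 0.69)]
socket_l [([294.3, 186.2], 0.97), ([196.8, 304.5], 0.91), ([293.8, 248.2], 0.9), ([385.6, 261.6], 0.89)]
socket_r [([294.3, 186.2], 0.97), ([196.8, 304.5], 0.91), ([293.8, 248.2], 0.9), ([385.6, 261.6], 0.89)]
plug [([302.5, 171.5], 0.53)]
block [([318.6, 182.6], 0.66), ([297.1, 184.7], 0.56)]
{'t': np.float64(1.0), 'q': array([ 1.022,  0.477,  0.022,  1.555, -0.012,  1.109, -0.083]), 'joint_vel': array([ 0.   ,  0.003,  0.   ,  0.001, -0.002, -0.002,  0.001]), 'joint_torque': array([ -0.   , -59.633,   1.605, -28.155,   0.012,   0.001,  -0.   ]), 'eef_pos': array([ 0.288, -0.61 ,  0.231]), 'tool_rot': array([0.   , 0.976, 0.219, 0.   ]), 'contact_force': array([-0.471, -0.021,  0.035]), 'torque': array([-0.005,  0.027,  0.016]), 'gripper_width': np.float64(1.002)}
```

View pics/s0.png

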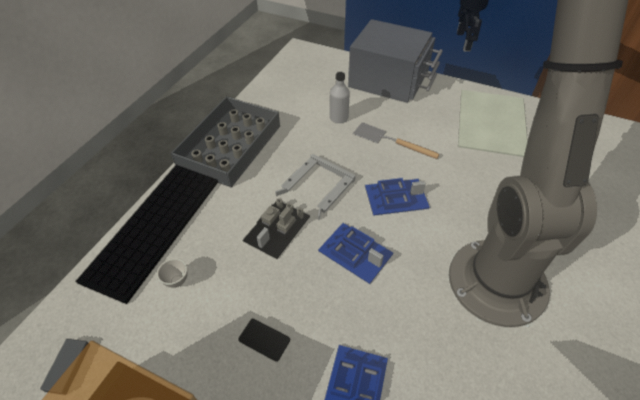

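View pics/t0.png

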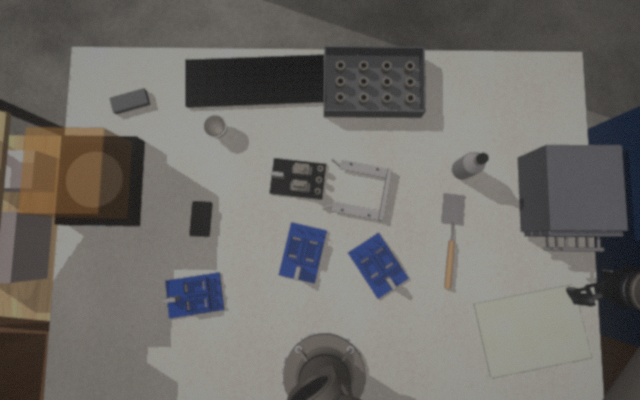

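The black tray (side 277,227; top 298,179) is the one meant; the three blue ones (top 303,252; 378,266; 195,295) are decoys. The dock is at top (360,190), and the handle points left (away from the dock). I'll take an enlarged crop.

```bash
python3 - <<'E'
from h import *
a=cv2.imread('pics/s0.png')[140:265,230:370]; b=cv2.imread('pics/t0.png')[145:235,260:400]
a=cv2.resize(a,(560,500),interpolation=cv2.INTER_CUBIC);b=cv2.resize(b,(700,450),interpolation=cv2.INTER_CUBIC)
cv2.imwrite('pics/c.png',cv2.resize(a,(448,400)));cv2.imwrite('pics/c1.png',a);cv2.imwrite('pics/c2.png',b)
np.set_printoptions(precision=4,suppress=True)
# hypotheses
print(atz('top',(297.8,177.8),0),atz('side',(278.1,226.4),0))
print('handle',atz('top',(277,172.7),.052),atz('side',(263.5,237.2),.052))
print('tab',tri((282.7,210.7),(296.9,181.6)))
E
```

```text
[ 0.5673  0.0842 -0.    ] [0.5698 0.0766 0.    ]
handle [0.5731 0.1411 0.052 ] [0.5645 0.1536 0.052 ]
tab [0.5438 0.0814 0.087 ]
```

View pics/c1.png

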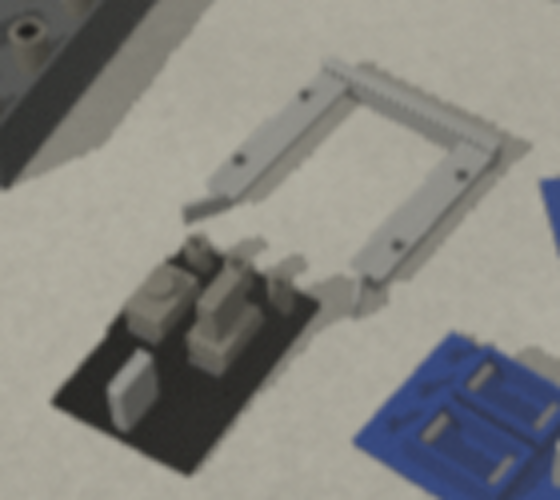

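View pics/c2.png

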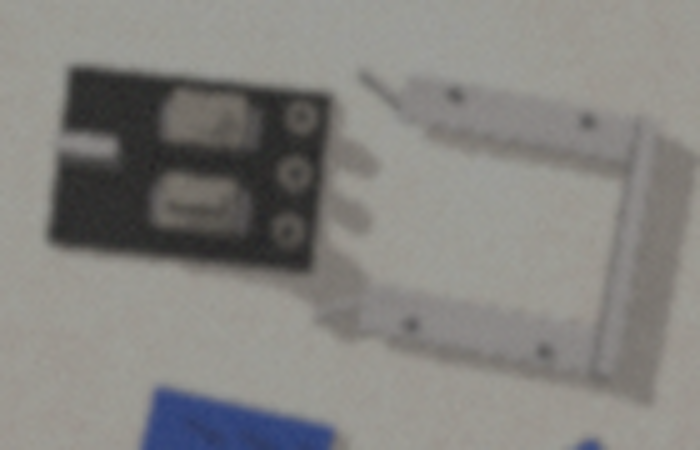

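The crops show the tab block in the near socket (socket_r: tall tab at top c2 (197,205)). The plug with the low boss is in the far one, the handle is on the left, and the dock has four screws. Next I'll fit poses from the corners and screws.

```bash
python3 - <<'E'
from h import *
from scipy.optimize import least_squares
np.set_printoptions(precision=4,suppress=True)
T=lambda p:(260+(p[0]+.5)/5-.5,145+(p[1]+.5)/5-.5); S=lambda p:(230+(p[0]+.5)/4-.5,140+(p[1]+.5)/4-.5)
L=[(-80,55),(80,55),(80,-55),(-80,-55)]
top=[(71,67),(332,95),(311,270),(50,243)]; side={3:(190,475),2:(320,303),0:(52,402)}
def w(p,l,z): 
    c,s=np.cos(p[2]),np.sin(p[2]); return np.array([p[0]+c*l[0]/1e3-s*l[1]/1e3,p[1]+s*l[0]/1e3+c*l[1]/1e3,z])
obs=[('top',T(top[i]),L[i],.008) for i in range(4)]+[('side',S(side[i]),L[i],.008) for i in side]
f=lambda p,o=obs:np.hstack([px(n,w(p,l,z))-uv for n,uv,l,z in o])
for o in (obs[:4],obs[4:],obs):
    r=least_squares(f,[.57,.08,-1.65],args=(o,));print('tray',r.x,np.degrees(r.x[2]),r.fun.round(1))
p=r.x
for n in('top','side'): print(n,'handle',px(n,w(p,(-58,0),.052)),'tab',px(n,w(p,(10,-25),.080)))
ts=[(456,94),(588,121),(545,351),(411,324)];ss=[(305,96),(0,0)]
# screws: world in triangulation; top order: far-left, far-right, near-right, near-left
ss=[(239,160),(305,96),(461,175),(398,245)]
P=[tri(S(a),T(b)) for a,b in zip(ss,ts)];print(np.array(P)); 
P=np.array(P);c=P.mean(0);d=(P[1]-P[0]+P[2]-P[3])/2;wd=(P[0]+P[1]-P[2]-P[3])/2
print('c',c,'ang',np.degrees(np.arctan2(d[1],d[0])),'ang from width',np.degrees(np.arctan2(wd[1],wd[0]))-90,np.linalg.norm(d),np.linalg.norm(wd))
Pt=np.array([atz('top',T(b),.018) for b in ts]);Ps=np.array([atz('side',S(b),.018) for b in ss]);print(Pt.mean(0),Ps.mean(0))
# end stop top edges, inner: top view (641,118)-(600,375) ; 
for q in [(636,118),(595,375)]: print('stop face top',atz('top',T(q),.024))
for q in [(352,93),(488,152)]: print('stop face side',atz('side',S(q),.018))
for q in [(412,76),(362,322)]: print('rail front outer?',atz('top',T(q),.018))
E
```

```text
tray [ 0.5646  0.0836 -1.6679] -95.5664578377388 [-0.3 -0.5  0.3 -0.5  0.6  0.7 -0.6  0.3]
tray [ 0.5675  0.0862 -1.6657] -95.43905376138866 [-0.  -0.1  0.3 -0.1 -0.2  0.2]
tray [ 0.566   0.0848 -1.6708] -95.73145107561089 [-0.7 -1.1 -0.  -0.9  0.1  0.3 -1.  -0.2  0.6 -0.3  1.1 -0.1  0.5 -0.1]
top handle [276.4774 173.1271] tab [298.2639 182.7715]
side handle [263.1944 232.9608] tab [285.5283 211.8644]
[[ 0.6107 -0.0735  0.0198]
 [ 0.5956 -0.152   0.0196]
 [ 0.4581 -0.1262  0.021 ]
 [ 0.4727 -0.0476  0.021 ]]
c [ 0.5343 -0.0998  0.0203] ang -100.68240599231156 ang from width -100.64979474205478 0.07992256502888918 0.14020261885490048
[ 0.5329 -0.1006  0.018 ] [ 0.5369 -0.1013  0.018 ]
stop face top [ 0.5949 -0.1806  0.024 ]
stop face top [ 0.4423 -0.1557  0.024 ]
stop face side [ 0.5678 -0.1704  0.018 ]
stop face side [ 0.4519 -0.157   0.018 ]
rail front outer? [ 0.6201 -0.048   0.018 ]
rail front outer? [ 0.4724 -0.0193  0.018 ]
```

```bash
cat >> h.py <<'E'
from scipy.spatial.transform import Rotation as R
np.set_printoptions(precision=4,suppress=True)
TRAY=np.array([.566,.0848,-1.6708]); DOCK=np.array([.5362,-.0902,np.radians(-100.66)])
def w(p,l,z):
    c,s=np.cos(p[2]),np.sin(p[2]); return np.array([p[0]+c*l[0]/1e3-s*l[1]/1e3,p[1]+s*l[0]/1e3+c*l[1]/1e3,z])
def tool(yaw,lean=0):
    "tool: x=-tray x, y=tray y, z down; lean>0 (deg) = top to -x of tray"
    t=R.from_euler('z',yaw)
    return t*R.from_euler('y',-lean,degrees=True)*R.from_matrix(np.diag([-1.,1,-1]))
def cur():
    o=monitor.get_obs(); q=o['tool_rot']; return o['eef_pos'],R.from_quat([q[1],q[2],q[3],q[0]]),o
def row(pos,rot):
    p,r,o=cur(); return np.round(np.r_[r.inv().apply(np.array(pos)-p)/.2,(r.inv()*rot).as_rotvec()/np.pi],4)
E
python3 - <<'E'
from h import *
h=w(TRAY,(-58,0),.20)
print(h,row(h,tool(TRAY[2])))
p,r,o=cur();print(r.as_matrix())
E
```

```text
[0.5718 0.1425 0.2   ] [ 2.8896 -2.7996  0.1566  0.     -0.     -0.3278]
[[ 0.9044  0.4267  0.0001]
 [ 0.4267 -0.9044 -0.    ]
 [ 0.      0.0001 -1.    ]]
```

Request:
jog_arm(plan=[{"x": 0.2,"y": -0.2},{"x": 0.4,"y": -0.4},{"x": 0.6,"y": -0.58},{"x": 0.8,"y": -0.78},{"x": 0.97,"y": -0.94},{"x": 0.97,"y": -0.94}], hand=-0.2)

```text
invalid input at $.plan[0]: expected keys x, y, z, wx, wy, wz
```

Request:
jog_arm(plan=[{"x": 0.2,"y": -0.2},{"x": 0.4,"y": -0.4},{"x": 0.6,"y": -0.58},{"x": 0.8,"y": -0.78},{"x": 0.97,"y": -0.94},{"x": 0.97,"y": -0.94}])

```text
invalid input at $.plan[0]: expected keys x, y, z, wx, wy, wz
```

Request:
jog_arm(plan=[{"x": 0.2,"y": -0.2,"wz": -0.04},{"x": 0.4,"y": -0.4,"wz": -0.08},{"x": 0.6,"y": -0.58,"wz": -0.12},{"x": 0.8,"y": -0.78,"wz": -0.16},{"x": 0.95,"y": -0.92,"wz": -0.2},{"x": 0.95,"y": -0.92,"wz": -0.24},{"x": 0.95,"y": -0.92,"wz": -0.28},{"x": 0.95,"y": -0.92,"wz": -0.328},{"x": 0.95,"y": -0.92,"wz": -0.328},{"x": 0.95,"y": -0.92,"wz": -0.328}])

```text
invalid input at $.plan[0]: expected keys x, y, z, wx, wy, wz
```

```bash
python3 - <<'E'
from h import *
h=w(TRAY,(-58,0),.20)
print(cur()[0],cur()[2]['t'],cur()[2]['gripper_width'],row(h,tool(TRAY[2])),row(w(TRAY,(-58,0),.02),tool(TRAY[2])))
E
```

```text
[ 0.288  -0.6105  0.2313] 1.0 1.00166006274377 [ 2.8896 -2.7996  0.1566  0.     -0.     -0.3278] [ 2.8896 -2.7997  1.0566  0.     -0.     -0.3278]
```

Request:
jog_arm(plan=[{"x": 0.2,"y": -0.2,"z": 0,"wx": 0,"wy": 0,"wz": 0},{"x": 0.4,"y": -0.4,"z": 0,"wx": 0,"wy": 0,"wz": 0},{"x": 0.6,"y": -0.58,"z": 0,"wx": 0,"wy": 0,"wz": 0},{"x": 0.8,"y": -0.78,"z": 0,"wx": 0,"wy": 0,"wz": 0},{"x": 0.97,"y": -0.94,"z": 0,"wx": 0,"wy": 0,"wz": 0},{"x": 0.97,"y": -0.94,"z": 0,"wx": 0,"wy": 0,"wz": 0}], hand=-0.2)

```text
t: 1.5
eef_pos: [0.3764, -0.3747, 0.2316]
tool_rot: [0.0, 0.976, 0.218, 0.0]
contact_force: [0.9, 0.8, -0.6]
gripper_width: 0.398
```

Request:
jog_arm(plan=[{"x": 0.2,"y": -0.2,"z": 0,"wx": 0,"wy": 0,"wz": 0},{"x": 0.4,"y": -0.4,"z": 0,"wx": 0,"wy": 0,"wz": 0},{"x": 0.6,"y": -0.58,"z": 0,"wx": 0,"wy": 0,"wz": 0},{"x": 0.8,"y": -0.78,"z": 0,"wx": 0,"wy": 0,"wz": 0},{"x": 0.97,"y": -0.94,"z": 0,"wx": 0,"wy": 0,"wz": 0},{"x": 0.97,"y": -0.94,"z": 0,"wx": 0,"wy": 0,"wz": 0}])

```text
t: 2.0
eef_pos: [0.4642, -0.1406, 0.2319]
tool_rot: [0.001, 0.976, 0.218, 0.001]
contact_force: [0.6, -0.6, -0.7]
gripper_width: 0.402
```

Request:
jog_arm(plan=[{"x": 0.2,"y": -0.2,"z": 0,"wx": 0,"wy": 0,"wz": -0.04},{"x": 0.4,"y": -0.4,"z": 0,"wx": 0,"wy": 0,"wz": -0.08},{"x": 0.6,"y": -0.58,"z": 0,"wx": 0,"wy": 0,"wz": -0.12},{"x": 0.8,"y": -0.78,"z": 0,"wx": 0,"wy": 0,"wz": -0.16},{"x": 0.95,"y": -0.92,"z": 0,"wx": 0,"wy": 0,"wz": -0.2},{"x": 0.95,"y": -0.92,"z": 0,"wx": 0,"wy": 0,"wz": -0.24},{"x": 0.95,"y": -0.92,"z": 0,"wx": 0,"wy": 0,"wz": -0.28},{"x": 0.95,"y": -0.92,"z": 0,"wx": 0,"wy": 0,"wz": -0.328},{"x": 0.95,"y": -0.92,"z": 0,"wx": 0,"wy": 0,"wz": -0.328},{"x": 0.95,"y": -0.92,"z": 0,"wx": 0,"wy": 0,"wz": -0.328}])

```text
t: 2.83
eef_pos: [0.5577, 0.1073, 0.2317]
tool_rot: [0.001, 0.741, 0.672, 0.0]
contact_force: [0.1, -0.5, -0.1]
gripper_width: 0.399
```

```bash
python3 - <<'E'
from h import *
h=w(TRAY,(-58,0),.20)
print(cur()[0],cur()[2]['t'],cur()[2]['gripper_width'],row(h,tool(TRAY[2])),row(w(TRAY,(-58,0),.02),tool(TRAY[2])))
E
```

```text
[0.5577 0.1073 0.2317] 2.8333 0.39927547906871114 [0.1824 0.0525 0.1585 0.0004 0.0002 0.0005] [0.183  0.0513 1.0585 0.0004 0.0002 0.0005]
```

Request:
jog_arm(plan=[{"x": 0.183,"y": 0.052,"z": 0.15,"wx": 0,"wy": 0,"wz": 0},{"x": 0.183,"y": 0.052,"z": 0.35,"wx": 0,"wy": 0,"wz": 0},{"x": 0.183,"y": 0.052,"z": 0.55,"wx": 0,"wy": 0,"wz": 0},{"x": 0.183,"y": 0.052,"z": 0.7,"wx": 0,"wy": 0,"wz": 0},{"x": 0.183,"y": 0.052,"z": 0.7,"wx": 0,"wy": 0,"wz": 0},{"x": 0.183,"y": 0.052,"z": 0.7,"wx": 0,"wy": 0,"wz": 0}])

```text
t: 3.33
eef_pos: [0.5709, 0.1419, 0.0909]
tool_rot: [-0.0, 0.741, 0.671, -0.001]
contact_force: [0.1, -0.6, 1.2]
gripper_width: 0.399
```

```bash
python3 - <<'E'
from h import *
save('side','s1');save('top','t1')
a=cv2.imread('pics/s1.png')[140:265,220:360]; b=cv2.imread('pics/t1.png')[145:235,250:370]
cv2.imwrite('pics/d.png',np.hstack([cv2.resize(a,(400,357),interpolation=2),cv2.resize(b,(400,357),interpolation=2)]))
print(cur()[0],row(w(TRAY,(-58,0),.022),tool(TRAY[2])))
E
```

```text
[0.5734 0.143  0.094 ] [-0.0033 -0.0093  0.3599  0.0014 -0.0002  0.0002]
```

View pics/d.png

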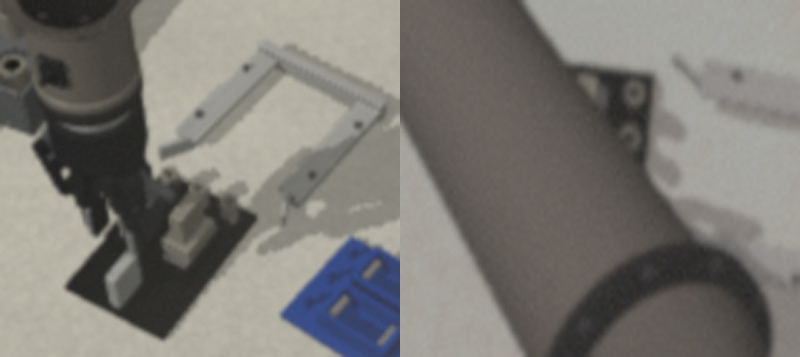

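The side picture shows the fingers just behind and above the handle fin (crop 122,275), and the arm hides the top view. I'm descending.

Request:
jog_arm(plan=[{"x": -0.003,"y": -0.009,"z": 0.12,"wx": 0,"wy": 0,"wz": 0},{"x": -0.003,"y": -0.009,"z": 0.24,"wx": 0,"wy": 0,"wz": 0},{"x": -0.003,"y": -0.009,"z": 0.36,"wx": 0,"wy": 0,"wz": 0},{"x": -0.003,"y": -0.009,"z": 0.36,"wx": 0,"wy": 0,"wz": 0}])

```text
t: 3.77
eef_pos: [0.5712, 0.1417, 0.021]
tool_rot: [0.001, 0.742, 0.671, 0.001]
contact_force: [-0.3, -0.7, -0.2]
gripper_width: 0.407
```

Request:
jog_arm(plan=[{"x": 0,"y": 0,"z": 0,"wx": 0,"wy": 0,"wz": 0},{"x": 0,"y": 0,"z": 0,"wx": 0,"wy": 0,"wz": 0},{"x": 0,"y": 0,"z": 0,"wx": 0,"wy": 0,"wz": 0},{"x": 0,"y": 0,"z": 0,"wx": 0,"wy": 0,"wz": 0}], hand=-1, grip_force=50)

```text
t: 4.1
eef_pos: [0.573, 0.1421, 0.0235]
tool_rot: [0.002, 0.742, 0.671, 0.002]
contact_force: [-0.5, -0.1, 8.1]
gripper_width: 0.131
```

```bash
python3 - <<'E'
from h import *
p,r,o=cur();print(o['contact_force'],o['torque'],o['gripper_width'],o['t'],p,r.as_matrix())
yaw=TRAY[2]
# where is the tray assuming handle centre y at TCP; x uncertain
print('pre',row(w(DOCK,(-58-178,0),p[2]),tool(DOCK[2])))
for d in(-100,-40,-10,-3,0): print(d,row(w(DOCK,(-58+d,0),p[2]),tool(DOCK[2])))
save('side','s2')
E
```

```text
[-0.5306 -0.0931  8.0806] [-0.1608  0.5156  0.0821] 0.13094343024980093 4.1 [0.573  0.1421 0.0235] [[ 0.1007  0.9949  0.0065]
 [ 0.9949 -0.1007 -0.0001]
 [ 0.0006  0.0065 -1.    ]]
pre [ 0.0014  0.0342  0.0002  0.002  -0.0003  0.0271]
-100 [-0.3871  0.001  -0.0002  0.002  -0.0003  0.0271]
-40 [-0.686  -0.0245 -0.0006  0.002  -0.0003  0.0271]
-10 [-0.8355 -0.0373 -0.0007  0.002  -0.0003  0.0271]
-3 [-0.8704 -0.0403 -0.0008  0.002  -0.0003  0.0271]
0 [-0.8853 -0.0415 -0.0008  0.002  -0.0003  0.0271]
```

Request:
jog_arm(plan=[{"x": 0,"y": 0.01,"z": 0,"wx": 0,"wy": 0,"wz": 0.007},{"x": 0,"y": 0.02,"z": 0,"wx": 0,"wy": 0,"wz": 0.014},{"x": 0,"y": 0.03,"z": 0,"wx": 0,"wy": 0,"wz": 0.021},{"x": 0.001,"y": 0.034,"z": 0,"wx": 0.001,"wy": 0,"wz": 0.027},{"x": 0.001,"y": 0.034,"z": 0,"wx": 0.001,"wy": 0,"wz": 0.027},{"x": 0.001,"y": 0.034,"z": 0,"wx": 0.001,"wy": 0,"wz": 0.027}])

```text
t: 4.65
eef_pos: [0.5802, 0.1412, 0.0235]
tool_rot: [0.001, 0.77, 0.638, 0.001]
contact_force: [1.8, -3.0, -3.5]
gripper_width: 0.13
```

```bash
python3 - <<'E'
from h import *
p,r,o=cur();print(o['contact_force'],o['torque'],o['t'],p,r.as_matrix())
for d in(-178,-100,-40,-10,-3,0): print(d,row(w(DOCK,(-58+d,0),p[2]),tool(DOCK[2])))
save('side','s3')
im=cv2.imread('pics/s3.png')
D=DOCK.copy(); t=w(D,(-178,0),0); Tr=[t[0],t[1],D[2]]
for n in range(4):
    l=[(-80,55),(80,55),(80,-55),(-80,-55)]
    a=px('side',w(Tr,l[n],.008));b=px('side',w(Tr,l[(n+1)%4],.008))
    print(a)
a=cv2.resize(im[140:270,220:360],(700,650)[:2],interpolation=2)
K=5
for n in range(4):
    q=[((px('side',w(Tr,l[(n+i)%4],.008))-[220,140]+.5)*K).astype(int) for i in(0,1)]
    cv2.line(a,tuple(map(int,q[0])),tuple(map(int,q[1])),(0,0,255),1)
for y in(58,-58):
    q=[((px('side',w(D,(x,y),0.0))-[220,140]+.5)*K).astype(int) for x in(-60,80)]
    cv2.line(a,tuple(map(int,q[0])),tuple(map(int,q[1])),(0,255,0),1)
    q=[((px('side',w(D,(x,y*50/58),0.018))-[220,140]+.5)*K).astype(int) for x in(-60,80)]
    cv2.line(a,tuple(map(int,q[0])),tuple(map(int,q[1])),(255,0,0),1)
cv2.imwrite('pics/e.png',a[:600])
E
```

```text
[ 1.7598 -2.9922 -3.4704] [-0.4198 -0.1547  0.1506] 4.65 [0.5802 0.1412 0.0235] [[ 0.1852  0.9827  0.0036]
 [ 0.9827 -0.1852 -0.0001]
 [ 0.0006  0.0036 -1.    ]]
-178 [ 0.0022 -0.002  -0.      0.0011 -0.0002 -0.0001]
-100 [-0.3878 -0.0019 -0.0002  0.0011 -0.0002 -0.0001]
-40 [-0.6878 -0.0018 -0.0004  0.0011 -0.0002 -0.0001]
-10 [-0.8378 -0.0018 -0.0005  0.0011 -0.0002 -0.0001]
-3 [-0.8728 -0.0018 -0.0005  0.0011 -0.0002 -0.0001]
0 [-0.8878 -0.0018 -0.0005  0.0011 -0.0002 -0.0001]
[241.2297 237.1345]
[279.5378 199.2565]
[310.7834 217.0651]
[273.3421 257.681 ]
```

View pics/e.png

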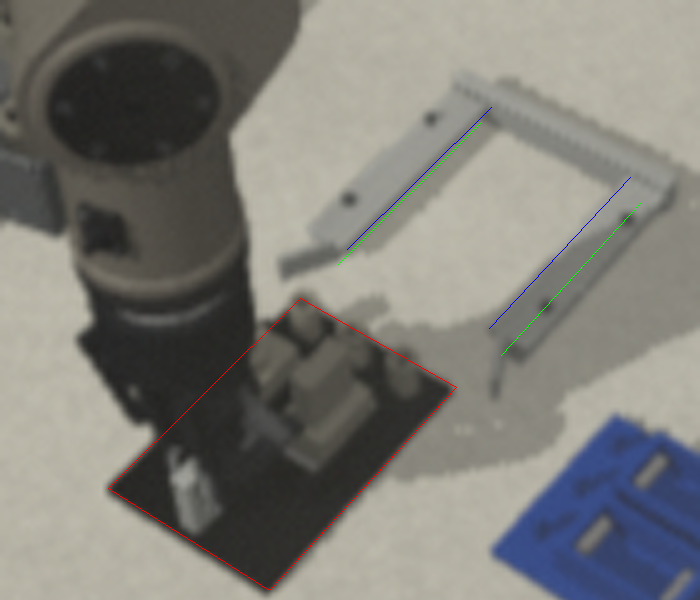

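The red outline predicted for the tray fits, and the drawn dock lip edges lie on the rails' inner edges (left 346,250 to 490,107; right 490,327 to 630,178). Now pushing in.

Request:
jog_arm(plan=[{"x": -0.03,"y": -0.002,"z": 0,"wx": 0.001,"wy": 0,"wz": 0},{"x": -0.08,"y": -0.002,"z": 0,"wx": 0.001,"wy": 0,"wz": 0},{"x": -0.14,"y": -0.002,"z": 0,"wx": 0.001,"wy": 0,"wz": 0},{"x": -0.2,"y": -0.002,"z": 0,"wx": 0.001,"wy": 0,"wz": 0},{"x": -0.26,"y": -0.002,"z": 0,"wx": 0.001,"wy": 0,"wz": 0},{"x": -0.32,"y": -0.002,"z": 0,"wx": 0.001,"wy": 0,"wz": 0},{"x": -0.37,"y": -0.002,"z": 0,"wx": 0.001,"wy": 0,"wz": 0},{"x": -0.4,"y": -0.002,"z": 0,"wx": 0.001,"wy": 0,"wz": 0},{"x": -0.4,"y": -0.002,"z": 0,"wx": 0.001,"wy": 0,"wz": 0}])

```text
t: 5.45
eef_pos: [0.5645, 0.0597, 0.0235]
tool_rot: [0.001, 0.771, 0.637, -0.001]
contact_force: [-2.2, -4.6, 0.4]
gripper_width: 0.13
```

```bash
python3 - <<'E'
from h import *
p,r,o=cur();print(o['contact_force'],o['torque'],o['t'],p)
for d in(-100,-40,-10,-3,0,4): print(d,row(w(DOCK,(-58+d,0),p[2]),tool(DOCK[2])))
E
```

```text
[-2.2198 -4.6164  0.3848] [-0.7317 -0.0442  0.0548] 5.45 [0.5645 0.0597 0.0235]
-100 [ 0.0274 -0.0003 -0.     -0.      0.0005 -0.0008]
-40 [-0.2726  0.0005  0.0005 -0.      0.0005 -0.0008]
-10 [-0.4226  0.0009  0.0007 -0.      0.0005 -0.0008]
-3 [-0.4576  0.001   0.0008 -0.      0.0005 -0.0008]
0 [-0.4726  0.001   0.0008 -0.      0.0005 -0.0008]
4 [-0.4926  0.001   0.0008 -0.      0.0005 -0.0008]
```

Request:
jog_arm(plan=[{"x": -0.03,"y": 0,"z": 0,"wx": 0,"wy": 0,"wz": -0.001},{"x": -0.08,"y": 0,"z": 0,"wx": 0,"wy": 0,"wz": -0.001},{"x": -0.13,"y": 0,"z": 0,"wx": 0,"wy": 0,"wz": -0.001},{"x": -0.18,"y": 0,"z": 0,"wx": 0,"wy": 0,"wz": -0.001},{"x": -0.23,"y": 0,"z": 0,"wx": 0,"wy": 0,"wz": -0.001},{"x": -0.28,"y": 0,"z": 0,"wx": 0,"wy": 0,"wz": -0.001},{"x": -0.33,"y": 0,"z": 0,"wx": 0,"wy": 0,"wz": -0.001},{"x": -0.37,"y": 0.001,"z": 0,"wx": 0,"wy": 0,"wz": -0.001},{"x": -0.4,"y": 0.001,"z": 0,"wx": 0,"wy": 0,"wz": -0.001},{"x": -0.42,"y": 0.001,"z": 0,"wx": 0,"wy": 0,"wz": -0.001},{"x": -0.42,"y": 0.001,"z": 0,"wx": 0,"wy": 0,"wz": -0.001}])

```text
t: 6.37
eef_pos: [0.5485, -0.0248, 0.0235]
tool_rot: [0.001, 0.77, 0.638, -0.001]
contact_force: [-0.6, -1.8, -4.6]
gripper_width: 0.129
```

Request:
jog_arm(plan=[{"x": -0.01,"y": 0,"z": 0,"wx": 0,"wy": 0,"wz": 0},{"x": -0.02,"y": 0,"z": 0,"wx": 0,"wy": 0,"wz": 0},{"x": -0.03,"y": 0,"z": 0,"wx": 0,"wy": 0,"wz": 0},{"x": -0.04,"y": 0,"z": 0,"wx": 0,"wy": 0,"wz": 0},{"x": -0.04,"y": 0,"z": 0,"wx": 0,"wy": 0,"wz": 0}])

```text
t: 6.78
eef_pos: [0.5469, -0.0328, 0.0235]
tool_rot: [0.001, 0.77, 0.638, -0.002]
contact_force: [1.2, 1.3, -3.0]
gripper_width: 0.135
```

```bash
python3 - <<'E'
from h import *
p,r,o=cur();print(o['contact_force'],o['torque'],o['t'],p)
for d in(-3,0,4): print(d,row(w(DOCK,(-58+d,0),p[2]),tool(DOCK[2])))
E
```

```text
[ 1.2388  1.3421 -3.0176] [ 0.5541 -0.2826  0.1093] 6.7833 [ 0.5469 -0.0328  0.0235]
-3 [ 0.0129  0.0005 -0.     -0.0002  0.0011 -0.0003]
0 [-0.0021  0.0005  0.     -0.0002  0.0011 -0.0003]
4 [-0.0221  0.0005  0.0001 -0.0002  0.0011 -0.0003]
```

Request:
jog_arm(plan=[{"x": -0.006,"y": 0,"z": 0,"wx": 0,"wy": 0,"wz": 0},{"x": -0.012,"y": 0,"z": 0,"wx": 0,"wy": 0,"wz": 0},{"x": -0.012,"y": 0,"z": 0,"wx": 0,"wy": 0,"wz": 0}])

```text
t: 7.03
eef_pos: [0.5468, -0.0345, 0.0236]
tool_rot: [0.001, 0.77, 0.638, -0.001]
contact_force: [0.6, 3.4, -4.2]
gripper_width: 0.133
```

Request:
jog_arm(plan=[{"x": -0.006,"y": 0,"z": 0,"wx": 0,"wy": 0,"wz": 0},{"x": -0.012,"y": 0,"z": 0,"wx": 0,"wy": 0,"wz": 0},{"x": -0.012,"y": 0,"z": 0,"wx": 0,"wy": 0,"wz": 0}])

```text
t: 7.28
eef_pos: [0.5468, -0.0346, 0.0239]
tool_rot: [0.0, 0.77, 0.639, 0.0]
contact_force: [0.9, 7.6, -4.4]
gripper_width: 0.129
```

Request:
jog_arm(plan=[{"x": -0.015,"y": 0,"z": 0,"wx": 0,"wy": 0,"wz": 0},{"x": -0.03,"y": 0,"z": 0,"wx": 0,"wy": 0,"wz": 0},{"x": -0.03,"y": 0,"z": 0,"wx": 0,"wy": 0,"wz": 0}])

```text
t: 7.53
eef_pos: [0.5468, -0.0347, 0.0247]
tool_rot: [-0.002, 0.769, 0.64, 0.004]
contact_force: [0.8, 15.1, -2.0]
gripper_width: 0.128
```

```bash
python3 - <<'E'
from h import *
p,r,o=cur();print(o['contact_force'],o['torque'],o['t'],p)
for d in(0,): print(d,row(w(DOCK,(-58+d,0),p[2]),tool(DOCK[2])))
save('side','s4');save('top','t4')
im=cv2.imread('pics/s4.png');K=5;D=DOCK
a=cv2.resize(im[110:230,240:380],(700,600),interpolation=2)
q=[((px('side',w(D,l,.024))-[240,110]+.5)*K).astype(int) for l in((81,60),(81,-60))]
cv2.line(a,tuple(map(int,q[0])),tuple(map(int,q[1])),(0,0,255),1)
q=[((px('side',w(D,l,.08))-[240,110]+.5)*K).astype(int) for l in((-7,-25),(27,-25))]
cv2.line(a,tuple(map(int,q[0])),tuple(map(int,q[1])),(0,255,0),1)
cv2.imwrite('pics/f.png',a)
E
```

```text
[ 0.8072 15.0786 -1.9601] [ 3.3437 -0.1082 -0.2796] 7.5333 [ 0.5468 -0.0347  0.0247]
0 [ 0.0075 -0.001   0.0001  0.0006 -0.0024  0.0012]
```

View pics/f.png

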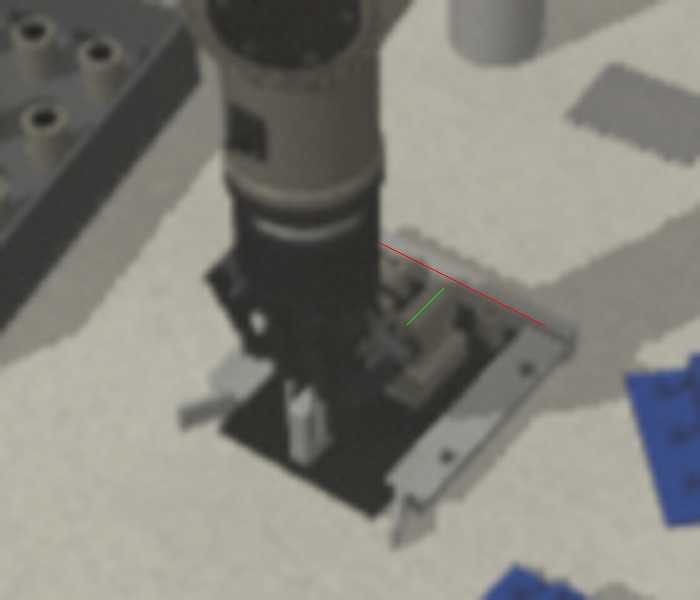

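The tray sits home: its front is against the stop (the force rises with no motion), the sleeves stand, and the drawn tab line (425,306) lies on the tab. Releasing and moving up.

Request:
jog_arm(plan=[{"x": 0,"y": 0,"z": 0,"wx": 0,"wy": 0,"wz": 0},{"x": 0,"y": 0,"z": 0,"wx": 0,"wy": 0,"wz": 0},{"x": 0,"y": 0,"z": 0,"wx": 0,"wy": 0,"wz": 0},{"x": 0,"y": 0,"z": -0.05,"wx": 0,"wy": 0,"wz": 0},{"x": 0,"y": 0,"z": -0.2,"wx": 0,"wy": 0,"wz": 0},{"x": 0,"y": 0,"z": -0.4,"wx": 0,"wy": 0,"wz": 0},{"x": 0,"y": 0,"z": -0.5,"wx": 0,"wy": 0,"wz": 0},{"x": 0,"y": 0,"z": -0.5,"wx": 0,"wy": 0,"wz": 0},{"x": 0,"y": 0,"z": -0.5,"wx": 0,"wy": 0,"wz": 0}], hand=-0.25)

```text
t: 8.38
eef_pos: [0.5475, -0.0365, 0.1266]
tool_rot: [0.0, 0.769, 0.639, 0.004]
contact_force: [-0.3, -0.2, -0.7]
gripper_width: 0.371
```

```bash
python3 - <<'E'
from h import *
p,r,o=cur();print(o['contact_force'],o['t'],p,o['gripper_width'])
for z in(.12,.09,.051): print(z,row(w(DOCK,(10,-25),z),tool(DOCK[2])))
save('side','s5')
for t in['tab_top','handle_top','socket_r']:
    print(t,[(np.round(r['location'],1).tolist(),round(r['confidence'],2)) for r in finder.place_of('side',t)][:4])
for nm,l,z in(('tab',(10,-25),.08),('handle',(-58,0),.052)): print(nm,px('side',w(DOCK,l,z)))
im=cv2.imread('pics/s5.png');K=5;D=DOCK
a=cv2.resize(im[110:230,240:380],(700,600),interpolation=2)
def ln(pts,z,c):
  for l,m in zip(pts,pts[1:]+pts[:1]):
    q=[tuple(map(int,(px('side',w(D,k,z))-[240,110]+.5)*K)) for k in(l,m)]; cv2.line(a,q[0],q[1],c,1)
ln([(-7,-18),(27,-18),(27,-32),(-7,-32)],.08,(0,255,0))
ln([(-76,6),(-40,6),(-40,-6),(-76,-6)],.052,(0,0,255))
ln([(-80,55),(-80,-55)],.008,(255,0,0))
cv2.imwrite('pics/g.png',a)
E
```

```text
[-0.2888 -0.212  -0.6879] 8.3833 [ 0.5475 -0.0365  0.1266] 0.3712679336471983
0.12 [-0.3241 -0.1316  0.0303  0.0017 -0.0021  0.0007]
0.09 [-0.325  -0.1324  0.1803  0.0017 -0.0021  0.0007]
0.051 [-0.3263 -0.1335  0.3753  0.0017 -0.0021  0.0007]
tab_top [([322.3, 171.5], 0.63)]
handle_top [([376.6, 249.7], 0.9), ([300.1, 187.2], 0.82), ([419.3, 184.3], 0.75)]
socket_r [([355.6, 236.6], 0.97), ([368.0, 385.3], 0.97), ([344.5, 252.3], 0.88), ([393.2, 184.7], 0.86)]
tab [324.6722 170.8243]
handle [302.956  188.7189]
```

View pics/g.png

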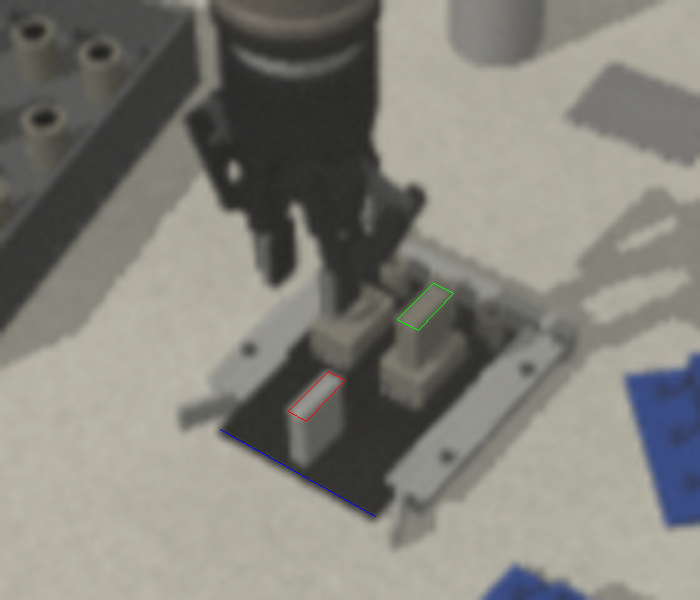

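The outlines for tab (425,306), handle (317,396) and tray edge all coincide with the picture, so the tray is home. Next comes the tab in socket_r.

Request:
jog_arm(plan=[{"x": -0.15,"y": -0.06,"z": 0.03,"wx": 0.001,"wy": -0.001,"wz": 0.001},{"x": -0.325,"y": -0.132,"z": 0.03,"wx": 0.002,"wy": -0.002,"wz": 0.001},{"x": -0.325,"y": -0.132,"z": 0.03,"wx": 0.002,"wy": -0.002,"wz": 0.001},{"x": -0.325,"y": -0.132,"z": 0.1,"wx": 0.002,"wy": -0.002,"wz": 0.001},{"x": -0.325,"y": -0.132,"z": 0.2,"wx": 0.002,"wy": -0.002,"wz": 0.001},{"x": -0.326,"y": -0.133,"z": 0.29,"wx": 0.002,"wy": -0.002,"wz": 0.001},{"x": -0.326,"y": -0.133,"z": 0.37,"wx": 0.002,"wy": -0.002,"wz": 0.001},{"x": -0.326,"y": -0.133,"z": 0.37,"wx": 0.002,"wy": -0.002,"wz": 0.001},{"x": -0.326,"y": -0.133,"z": 0.37,"wx": 0.002,"wy": -0.002,"wz": 0.001}])

```text
t: 9.33
eef_pos: [0.5065, -0.0944, 0.0481]
tool_rot: [-0.004, 0.77, 0.639, -0.003]
contact_force: [-0.0, -1.0, -0.5]
gripper_width: 0.376
```

```bash
python3 - <<'E'
from h import *
p,r,o=cur();print(o['contact_force'],o['t'],p,o['gripper_width'],row(w(DOCK,(10,-25),.052),tool(DOCK[2])))
E
```

```text
[-0.0299 -0.999  -0.545 ] 9.3333 [ 0.5065 -0.0944  0.0481] 0.3755762820719315 [-0.0021  0.017  -0.0199 -0.0032 -0.0001  0.0002]
```

Request:
jog_arm(plan=[{"x": -0.002,"y": 0.017,"z": -0.02,"wx": -0.003,"wy": 0,"wz": 0},{"x": -0.002,"y": 0.017,"z": -0.02,"wx": -0.003,"wy": 0,"wz": 0},{"x": -0.002,"y": 0.017,"z": -0.02,"wx": -0.003,"wy": 0,"wz": 0}])

```text
t: 9.58
eef_pos: [0.5107, -0.0955, 0.0531]
tool_rot: [0.001, 0.77, 0.639, 0.001]
contact_force: [-0.3, -0.1, -0.4]
gripper_width: 0.378
```

Request:
jog_arm(plan=[{"x": 0,"y": 0,"z": 0,"wx": 0,"wy": 0,"wz": 0},{"x": 0,"y": 0,"z": 0,"wx": 0,"wy": 0,"wz": 0},{"x": 0,"y": 0,"z": 0,"wx": 0,"wy": 0,"wz": 0},{"x": 0,"y": 0,"z": 0,"wx": 0,"wy": 0,"wz": 0},{"x": 0,"y": 0,"z": 0,"wx": 0,"wy": 0,"wz": 0}], hand=-1, grip_force=110)

```text
t: 10.0
eef_pos: [0.5105, -0.0956, 0.0542]
tool_rot: [0.001, 0.77, 0.638, 0.0]
contact_force: [-4.9, 0.7, 9.5]
gripper_width: 0.139
```

```bash
python3 - <<'E'
from h import *
p,r,o=cur();print(o['contact_force'],o['torque'],o['t'],p,o['gripper_width'],row(w(DOCK,(10,-25),.052),tool(DOCK[2])))
# lean poses about jaw pivots, seated reference = current pose
T=R.from_euler('z',DOCK[2])
def lean(deg,piv): # piv (x,z above bench rel. block centre)
    v=p-np.r_[w(DOCK,(10,-25),0)[:2],0]; v=T.inv().apply(v); pv=np.array([piv[0],v[1]*0,piv[1]])
    L=R.from_euler('y',-deg,degrees=True)
    d=L.apply(v-pv)+pv-v
    return row(p+T.apply(d),T*L*T.inv()*r)
for a in(3,6,9,12): print(a,lean(a,(-.022,.022)))
for a in(-3,-6,-9,-12): print(a,lean(a,(.022,.022)))
E
```

```text
[-4.9019  0.7499  9.4772] [ 0.1284  0.9649 -0.0085] 10.0 [ 0.5105 -0.0956  0.0542] 0.1390922098732862 [ 0.0003 -0.0036  0.011   0.0005  0.0002  0.0001]
3 [ 0.0086  0.     -0.0056  0.     -0.0167 -0.    ]
6 [ 0.0174  0.     -0.0107  0.     -0.0333 -0.    ]
9 [ 0.0265  0.     -0.0153  0.     -0.05   -0.0001]
12 [ 0.0359  0.     -0.0194  0.     -0.0667 -0.0001]
-3 [-0.0086  0.     -0.0055 -0.      0.0167  0.    ]
-6 [-0.0174  0.     -0.0106 -0.      0.0333  0.    ]
-9 [-0.0265  0.     -0.0152 -0.      0.05    0.0001]
-12 [-0.0359  0.     -0.0193 -0.      0.0667  0.0001]
```

Request:
jog_arm(plan=[{"x": 0.009,"y": 0,"z": -0.006,"wx": 0,"wy": -0.017,"wz": 0},{"x": 0.017,"y": 0,"z": -0.011,"wx": 0,"wy": -0.033,"wz": 0},{"x": 0.026,"y": 0,"z": -0.015,"wx": 0,"wy": -0.05,"wz": 0},{"x": 0.036,"y": 0,"z": -0.019,"wx": 0,"wy": -0.067,"wz": 0},{"x": 0.036,"y": 0,"z": -0.019,"wx": 0,"wy": -0.067,"wz": 0},{"x": 0.036,"y": 0,"z": -0.019,"wx": 0,"wy": -0.067,"wz": 0},{"x": 0.036,"y": 0,"z": -0.019,"wx": 0,"wy": -0.067,"wz": 0}])

```text
t: 10.58
eef_pos: [0.512, -0.0878, 0.0578]
tool_rot: [0.067, 0.765, 0.635, -0.08]
contact_force: [0.6, 3.2, -3.3]
gripper_width: 0.142
```

```bash
python3 - <<'E'
from h import *
p,r,o=cur();print(o['contact_force'],o['torque'],o['t'],p,o['gripper_width'])
print('lean deg',np.degrees(np.arcsin(np.clip((R.from_euler('z',DOCK[2]).inv().apply(-r.as_matrix()[:,2])),-1,1))))
save('side','s6')
im=cv2.imread('pics/s6.png');K=6
a=cv2.resize(im[130:220,270:380],(660,540),interpolation=2)
D=DOCK
def ln(pts,z,c):
  for l,m in zip(pts,pts[1:]+pts[:1]):
    q=[tuple(map(int,(px('side',w(D,k,z))-[270,130]+.5)*K)) for k in(l,m)]; cv2.line(a,q[0],q[1],c,1)
ln([(-12,-10),(32,-10),(32,-40),(-12,-40)],.044,(0,255,0))
cv2.imwrite('pics/k.png',a)
E
```

```text
[ 0.5541  3.232  -3.3103] [ 1.1307 -0.2083  0.0612] 10.5833 [ 0.512  -0.0878  0.0578] 0.14205787731637254
lean deg [-11.946   -0.1068  78.0535]
```

View pics/k.png

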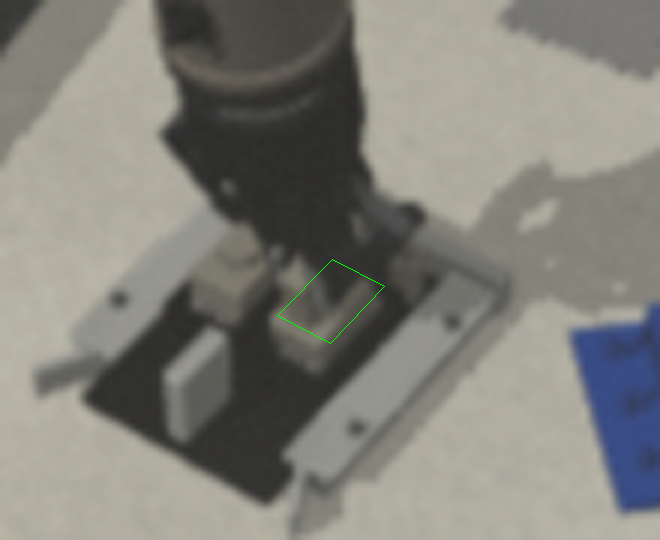

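The block follows the tool: its foot top is shifted and lowered at the handle side of the green seated outline (278,318) while its other end stays up. Next I'll lean it the other way.

```bash
python3 - <<'E'
from h import *
p0=np.array([.5105,-.0956,.0542]);T=R.from_euler('z',DOCK[2])
def pose(deg,dz=0):
    piv=np.array([-.022 if deg>0 else .022,0,.022]); v=T.inv().apply(p0-np.r_[w(DOCK,(10,-25),0)[:2],0])
    L=R.from_euler('y',-deg,degrees=True)
    return p0+T.apply(L.apply(v-piv)+piv-v)+[0,0,dz], T*L*T.inv()*tool(DOCK[2])
for a,dz in((8,0),(4,0),(0.01,0),(-4,0),(-8,0),(-12,0),(-13,0)): print(a,row(*pose(a,dz)))
E
```

```text
8 [-0.0119  0.      0.007   0.0005  0.0221 -0.0001]
4 [-0.0222 -0.      0.0158  0.0005  0.0443 -0.0001]
0.01 [-0.0319 -0.      0.0253  0.0005  0.0665 -0.0001]
-4 [-0.0447 -0.      0.0207  0.0005  0.0888 -0.    ]
-8 [-0.0578  0.      0.0168  0.0005  0.111  -0.    ]
-12 [-0.0711  0.      0.0139  0.0005  0.1332 -0.    ]
-13 [-0.0744  0.      0.0134  0.0005  0.1388  0.    ]
```

Request:
jog_arm(plan=[{"x": -0.012,"y": 0,"z": 0.007,"wx": 0,"wy": 0.022,"wz": 0},{"x": -0.022,"y": 0,"z": 0.016,"wx": 0,"wy": 0.044,"wz": 0},{"x": -0.032,"y": 0,"z": 0.024,"wx": 0,"wy": 0.067,"wz": 0},{"x": -0.045,"y": 0,"z": 0.021,"wx": 0,"wy": 0.089,"wz": 0},{"x": -0.058,"y": 0,"z": 0.017,"wx": 0,"wy": 0.111,"wz": 0},{"x": -0.071,"y": 0,"z": 0.014,"wx": 0,"wy": 0.133,"wz": 0},{"x": -0.071,"y": 0,"z": 0.014,"wx": 0,"wy": 0.133,"wz": 0},{"x": -0.071,"y": 0,"z": 0.014,"wx": 0,"wy": 0.133,"wz": 0},{"x": -0.071,"y": 0,"z": 0.014,"wx": 0,"wy": 0.133,"wz": 0}])

```text
t: 11.38
eef_pos: [0.5089, -0.1046, 0.0582]
tool_rot: [-0.066, 0.767, 0.634, 0.081]
contact_force: [-1.1, -1.1, 2.8]
gripper_width: 0.143
```

```bash
python3 - <<'E'
from h import *
p,r,o=cur();print(o['contact_force'],o['torque'],o['t'],p,o['gripper_width'])
print('lean deg',np.degrees(np.arcsin(np.clip((R.from_euler('z',DOCK[2]).inv().apply(-r.as_matrix()[:,2])),-1,1))))
save('side','s7')
T=R.from_euler('z',DOCK[2]);K=6;out=[]
for f,deg in(('s6',12),('s7',-12)):
    a=cv2.resize(cv2.imread(f'pics/{f}.png')[150:215,285:350],(390,390),interpolation=2)
    for g,c in((deg,(0,0,255)),(deg/3,(255,0,0))):
        s=-1 if g>0 else 1; piv=np.array([s*.022,0,.022]);L=R.from_euler('y',-g,degrees=True)
        P=np.array([(x,y,z) for z in(.008,.044) for x,y in((-.022,-.015),(.022,-.015),(.022,.015),(-.022,.015))])
        W=T.apply(L.apply(P-piv)+piv)+np.r_[w(DOCK,(10,-25),0)[:2],0]
        q=[tuple(map(int,(px('side',k)-[285,150]+.5)*K)) for k in W]
        for i in range(4): cv2.line(a,q[4+i],q[4+(i+1)%4],c,1)
        for i in (0,1): cv2.line(a,q[i],q[i+4],c,1)
    out.append(a)
cv2.imwrite('pics/m.png',np.hstack(out))
E
```

```text
[-1.062  -1.0539  2.7816] [-0.072   0.1768 -0.1428] 11.3833 [ 0.5089 -0.1046  0.0582] 0.14288323580558263
lean deg [11.9369 -0.1416 78.0623]
```

View pics/m.png

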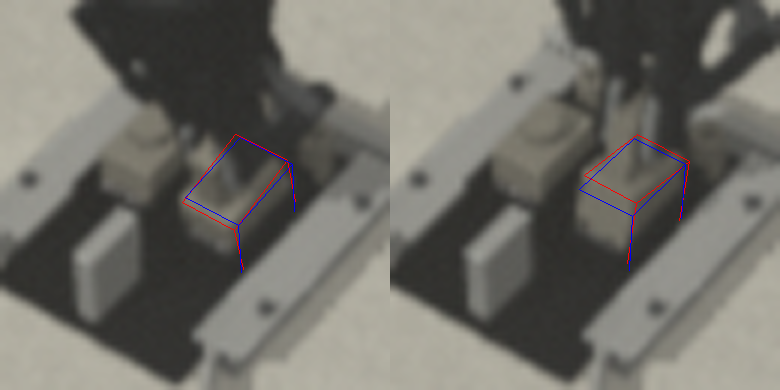

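```bash
python3 - <<'E'
from h import *
o=[]
for f in('s5','s6','s7'):
    a=cv2.imread(f'pics/{f}.png')[160:200,308:342].astype(float)*1.6
    a=cv2.resize(np.clip(a,0,255).astype(np.uint8),(265,312),interpolation=2)
    for k in range(0,312,39): cv2.line(a,(0,k),(6,k),(0,255,255),1)
    o.append(a)
cv2.imwrite('pics/n.png',np.hstack(o))
E
```

```text
(no output)
```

View pics/n.png

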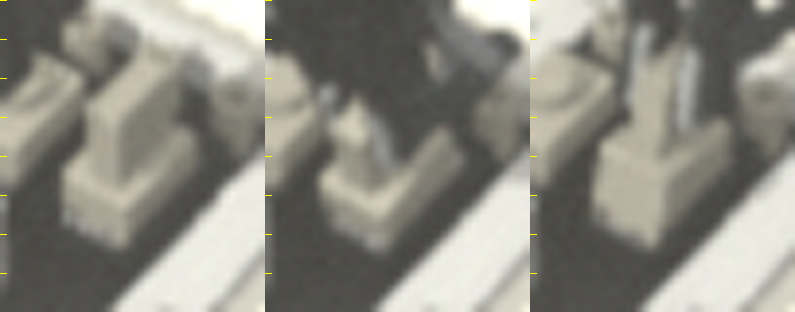

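The enlarged crops (seated, lean to handle, lean away) clearly show the foot's handle end dropping (front top corner 375,205) and then rising (650,180), so both leans happened. Now lifting it while bringing it upright.

```bash
python3 - <<'E'
from h import *
p0=np.array([.5105,-.0956,.0542]);T=R.from_euler('z',DOCK[2])
def pose(deg,dz=0):
    piv=np.array([-.022 if deg>0 else .022,0,.022]); v=T.inv().apply(p0-np.r_[w(DOCK,(10,-25),0)[:2],0])
    L=R.from_euler('y',-deg,degrees=True)
    return p0+T.apply(L.apply(v-piv)+piv-v)+[0,0,dz], T*L*T.inv()*tool(DOCK[2])
for a,dz in((-9,.003),(-6,.006),(-3,.01),(-.01,.014),(-.01,.02),(-.01,.03),(-.01,.042)): print(a,dz,row(*pose(a,dz)))
E
```

```text
-9 0.003 [ 0.0198 -0.0003 -0.0065  0.0007 -0.0161 -0.0007]
-6 0.006 [ 0.0309 -0.0003 -0.0148  0.0007 -0.0328 -0.0007]
-3 0.01 [ 0.0426 -0.0003 -0.0276  0.0007 -0.0495 -0.0007]
-0.01 0.014 [ 0.054  -0.0003 -0.04    0.0006 -0.0661 -0.0007]
-0.01 0.02 [ 0.0602 -0.0003 -0.0694  0.0006 -0.0661 -0.0007]
-0.01 0.03 [ 0.0705 -0.0002 -0.1183  0.0006 -0.0661 -0.0007]
-0.01 0.042 [ 0.0829 -0.0001 -0.177   0.0006 -0.0661 -0.0007]
```

Request:
jog_arm(plan=[{"x": 0.02,"y": 0,"z": -0.007,"wx": 0,"wy": -0.016,"wz": 0},{"x": 0.031,"y": 0,"z": -0.015,"wx": 0,"wy": -0.033,"wz": 0},{"x": 0.043,"y": 0,"z": -0.028,"wx": 0,"wy": -0.05,"wz": 0},{"x": 0.054,"y": 0,"z": -0.04,"wx": 0,"wy": -0.066,"wz": 0},{"x": 0.06,"y": 0,"z": -0.069,"wx": 0,"wy": -0.066,"wz": 0},{"x": 0.065,"y": 0,"z": -0.094,"wx": 0,"wy": -0.066,"wz": 0},{"x": 0.0705,"y": 0,"z": -0.118,"wx": 0,"wy": -0.066,"wz": 0},{"x": 0.077,"y": 0,"z": -0.148,"wx": 0,"wy": -0.066,"wz": 0},{"x": 0.083,"y": 0,"z": -0.177,"wx": 0,"wy": -0.066,"wz": 0},{"x": 0.083,"y": 0,"z": -0.177,"wx": 0,"wy": -0.066,"wz": 0},{"x": 0.083,"y": 0,"z": -0.177,"wx": 0,"wy": -0.066,"wz": 0},{"x": 0.083,"y": 0,"z": -0.177,"wx": 0,"wy": -0.066,"wz": 0}])

```text
t: 12.43
eef_pos: [0.5104, -0.096, 0.0963]
tool_rot: [0.001, 0.771, 0.637, 0.001]
contact_force: [-0.2, 0.1, -1.1]
gripper_width: 0.136
```

```bash
python3 - <<'E'
from h import *
p,r,o=cur();print(o['contact_force'],o['torque'],o['t'],p,o['gripper_width'],abs(o['joint_vel']).max())
print('lean deg',np.degrees(np.arcsin(np.clip((R.from_euler('z',DOCK[2]).inv().apply(-r.as_matrix()[:,2])),-1,1))), p-[.5105,-.0956,.0542])
print(row([.5105,-.0956,.0962],tool(DOCK[2])))
save('side','s8');D=DOCK;K=6
a=cv2.resize(cv2.imread('pics/s8.png')[115:215,270:380],(660,600),interpolation=2)
def ln(pts,z,c):
  for l,m in zip(pts,pts[1:]+pts[:1]):
    q=[tuple(map(int,(px('side',w(D,k,z))-[270,115]+.5)*K)) for k in(l,m)]; cv2.line(a,q[0],q[1],c,1)
for z in(.05,.086): ln([(-12,-10),(32,-10),(32,-40),(-12,-40)],z,(0,255,0))
ln([(-80,55),(-80,-55)],.008,(255,0,0))
cv2.imwrite('pics/o.png',a)
E
```

```text
[-0.1736  0.123  -1.0549] [ 0.0586 -0.0045  0.0273] 12.4333 [ 0.5104 -0.096   0.0963] 0.13638171225399465 0.006906809273854146
lean deg [ 0.0258 -0.1054 89.8915] [-0.0001 -0.0004  0.0421]
[ 0.0022  0.0001  0.0003  0.0006 -0.0001 -0.0011]
```

View pics/o.png

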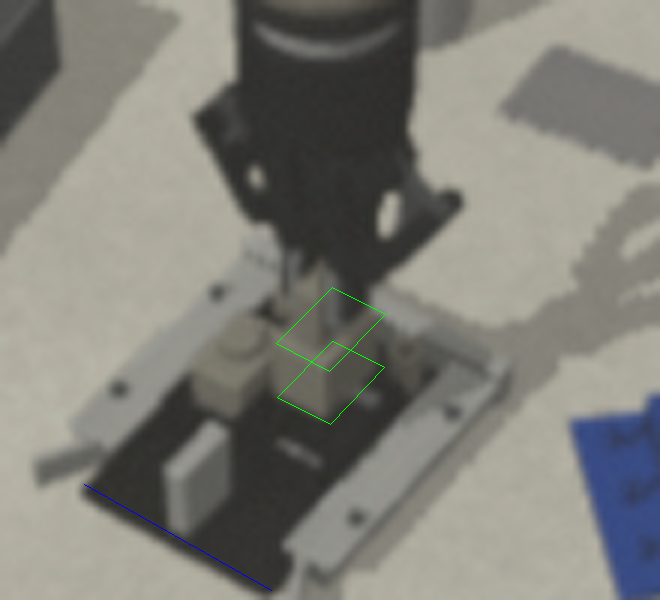

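```bash
python3 - <<'E'
from h import *
a=cv2.cvtColor(cv2.imread('pics/s8.png'),cv2.COLOR_BGR2GRAY)
b=cv2.cvtColor(cv2.imread('pics/s5.png'),cv2.COLOR_BGR2GRAY)
print('s8');print('    ',*range(310,342))
for y in range(158,192): print(y,*['%3d'%v for v in a[y,310:342]])
print('s5')
for y in range(166,198): print(y,*['%3d'%v for v in b[y,310:342]])
for z in(.05,.086,.044): print(z,[px('side',w(DOCK,l,z)).round(1).tolist() for l in((-12,-10),(32,-10),(32,-40),(-12,-40))])
print('tab',[px('side',w(DOCK,l,z)).round(1).tolist() for z in(.086,.122) for l in((-7,-18),(27,-18),(27,-32),(-7,-32))])
E
```

```text
s8
     310 311 312 313 314 315 316 317 318 319 320 321 322 323 324 325 326 327 328 329 330 331 332 333 334 335 336 337 338 339 340 341
158 147 139 135 123 134 132 120  87  95  92  66  49  57  72  62  53  52  50  50  49  50  50  51  51  50  52  61  88 131 161 171 172
159 147 147 141 132 131 120 112  85  95  87  62  60  75  88  74  59  53  49  50  50  50  50  51  53  55  73 103 134 161 171 171 170
160 146 146 145 143 140 131 111  80  95  88  71  79  96  95  90  78  58  49  48  49  51  51  51  55  82 120 145 162 169 171 172 171
161 145 145 144 144 145 140 117  81  97  97  95 104 111  96 100  94  69  53  50  47  49  52  56  73 110 149 163 168 171 172 172 170
162 145 146 145 144 143 137 113  80  98 111 114 118 115  98 103  98  75  57  50  47  51  64  85 105 125 145 161 166 169 169 170 169
163 145 145 145 143 132 123 107  83  98 113 117 119 115  99 102  97  75  56  52  47  51  79 114 129 132 135 145 150 152 162 167 168
164 146 145 145 130 106  99 104  95 102 107 110 114 113  98  95  94  76  56  52  49  53  85 128 140 139 135 134 134 134 145 162 166
165 145 143 131 105  75  80 101 103 107 
[... 7395 characters left out ...]
 49  50  48  48  48  49  67 109 136 146 146 146 147 149 149 148 147 147 144 126 109 118 129
196  49  49  47  49  49  50  49  49  51  50  49  50  50  49  65 108 139 148 147 146 148 148 148 147 148 146 145 130 110 115 128 133
197  49  49  50  49  50  49  50  51  50  51  49  48  50  66 108 139 147 146 146 147 148 147 148 147 148 147 136 114 113 126 132 133
0.05 [[315.8, 180.7], [324.9, 171.4], [333.5, 175.8], [324.5, 185.3]]
0.086 [[315.5, 171.8], [324.9, 162.4], [333.7, 166.9], [324.5, 176.4]]
0.044 [[315.8, 182.1], [324.9, 172.8], [333.5, 177.2], [324.5, 186.7]]
tab [[319.0, 171.9], [326.2, 164.6], [330.3, 166.7], [323.1, 174.1], [318.8, 162.6], [326.2, 155.3], [330.4, 157.4], [323.1, 164.8]]
```

```bash
python3 - <<'E'
from h import *
g=lambda f:cv2.cvtColor(cv2.imread(f'pics/{f}.png'),cv2.COLOR_BGR2GRAY).astype(np.float32)
a=g('s5')
save('side','s9')
for f in('s6','s7','s8','s9'):
  b=g(f)
  for nm,(y0,y1,x0,x1) in {'handle':(182,206,294,312),'edge':(192,216,282,318),'dock':(170,205,322,345)}.items():
    res=cv2.matchTemplate(cv2.resize(b[y0-3:y1+3,x0-3:x1+3],None,fx=8,fy=8,interpolation=2),cv2.resize(a[y0:y1,x0:x1],None,fx=8,fy=8,interpolation=2),cv2.TM_CCOEFF_NORMED)
    m=cv2.minMaxLoc(res);print(f,nm,(m[3][0]-24)/8,(m[3][1]-24)/8,round(m[1],3))
D=DOCK
print('px per 5mm along dock x',px('side',w(D,(-53,0),.05))-px('side',w(D,(-58,0),.05)))
p,r,o=cur();print(o['t'],p,o['contact_force'],o['gripper_width'])
E
```

```text
s6 handle -0.25 0.25 0.996
s6 edge -0.25 0.25 0.999
s6 dock -0.375 0.375 0.942
s7 handle 0.0 0.0 0.999
s7 edge 0.0 0.0 1.0
s7 dock 0.125 -0.125 0.98
s8 handle -0.25 1.0 0.991
s8 edge -0.125 1.0 0.997
s8 dock -0.25 0.375 0.932
s9 handle -0.25 1.0 0.991
s9 edge -0.125 1.0 0.997
s9 dock -0.125 0.25 0.934
px per 5mm along dock x [ 1.0957 -1.1113]
12.5333 [ 0.5103 -0.0958  0.096 ] [ 0.8513  0.0844 -0.7024] 0.13955393994561
```

```bash
python3 - <<'E'
from h import *
save('top','t9')
g=lambda f:cv2.cvtColor(cv2.imread(f'pics/{f}.png'),cv2.COLOR_BGR2GRAY).astype(np.float32)
def sh(A,B,l,z,n,h,cam='side'):
    u,v=px(cam,w(DOCK,l,z)).round().astype(int)
    res=cv2.matchTemplate(cv2.resize(B[v-h-3:v+h+4,u-h-3:u+h+4],None,fx=8,fy=8,interpolation=2),cv2.resize(A[v-h:v+h+1,u-h:u+h+1],None,fx=8,fy=8,interpolation=2),cv2.TM_CCOEFF_NORMED)
    m=cv2.minMaxLoc(res);print(n,((m[3][0]-24)/8,(m[3][1]-24)/8),round(m[1],3))
for f in('s4','s7','s9'):
  print('s5 ->',f)
  for n,l,z,h in(('cornR',(-80,-55),.008,5),('cornL',(-80,55),.008,5),('handle',(-58,0),.052,5),('handlebase',(-76,0),.008,5),('plug',(-12,25),.044,5),('plugfoot',(-12,40),.03,4),('screw',(-30,-70),.018,4),('screw2',(-30,70),.018,4),('screw3',(50,-70),.018,4)): sh(g('s5'),g(f),l,z,n,h)
print('px per mm: up',px('side',w(DOCK,(-58,0),.051))-px('side',w(DOCK,(-58,0),.05)),'x',(px('side',w(DOCK,(-57,0),.05))-px('side',w(DOCK,(-58,0),.05))),'y',px('side',w(DOCK,(-58,1),.05))-px('side',w(DOCK,(-58,0),.05)))
t=g('t9')
for n,l,z in(('handle',(-58,0),.052),('edge',(-80,0),.008),('cR',(-80,-55),.008),('cL',(-80,55),.008)):
    u,v=px('top',w(DOCK,l,z)); print(n,(u.round(1),v.round(1)));
u,v=px('top',w(DOCK,(-70,0),.03)).astype(int)
print(u,v);
for y in range(v-26,v+28,2): print(y,*['%3d'%q for q in t[y,u-16:u+16]])
E
```

```text
s5 -> s4
cornR (0.0, -0.25) 0.998
cornL (0.125, -0.25) 0.995
handle (-1.625, 0.875) 0.514
handlebase (0.0, -0.25) 0.995
plug (-3.0, -1.0) 0.153
plugfoot (3.0, -1.375) 0.425
screw (0.0, 0.0) 0.996
screw2 (0.375, -0.5) 0.314
screw3 (-0.5, -0.25) 0.648
s5 -> s7
cornR (0.0, 0.0) 0.999
cornL (0.0, 0.0) 0.999
handle (0.0, 0.0) 0.997
handlebase (0.0, 0.0) 0.999
plug (0.0, -0.125) 0.946
plugfoot (0.0, 0.0) 0.998
screw (0.0, 0.0) 0.997
screw2 (0.0, 0.0) 0.996
screw3 (0.0, 0.0) 0.987
s5 -> s9
cornR (-0.125, 0.875) 0.995
cornL (-0.375, 0.875) 0.972
handle (-0.25, 1.125) 0.993
handlebase (0.0, 1.125) 0.997
plug (-0.25, 0.75) 0.942
plugfoot (-0.25, 0.875) 0.994
screw (0.0, 0.0) 0.997
screw2 (0.0, 0.0) 0.996
screw3 (0.0, 0.0) 0.76
px per mm: up [-0.0146 -0.2402] x [ 0.2195 -0.2226] y [-0.2892 -0.1574]
handle (np.float64(337.3), np.float64(182.3))
edge (np.float64(329.6), np.float64(183.1))
cR (np.float64(326.0), np.float64(201.0))
cL (np.float64(333.1), np.float64(165.3))
333 182
156 164 163 166 165 164 163 164 162 163 164 163 163 164 165 163 165 163 164 162 163 164 164 164 164 164 163 162 164 164
[... 2744 characters left out ...]
  47  46  47  48  46  45  48  50  69  86
200 163 164 163 161 161 163 161 159 144 105  63  52  51  49  51  48  55  62  61  57  55  51  50  50  45  47  48  45  48  52  59  70
202 164 162 163 165 162 161 161 157 139 107  81  67  58  60  59  77 105 122 123 116 110 101  98  96  85  77  70  62  59  53  50  51
204 163 163 163 164 165 163 161 158 157 150 140 129 120 115 111 120 133 138 142 140 140 140 142 138 134 131 132 130 126 114 105  96
206 162 163 162 163 162 160 155 152 146 144 138 139 134 126 126 133 136 141 140 143 141 140 142 141 142 141 142 142 143 142 140 140
208 160 163 163 162 160 148 138 128 125 123 123 126 124 124 130 137 141 143 144 141 142 142 142 137 128 124 130 139 143 143 144 145
```

The top view and template shifts agree that the lift dragged the tray about 3 mm out and about 2 mm sideways. That isn't home. I'll carry the block behind the handle, nudge the handle with it until the tray is back against the stop, then return.

```bash
python3 - <<'E'
from h import *
p,r,o=cur()
print('tcp in dock',R.from_euler('z',-DOCK[2]).apply(p-[*DOCK[:2],0])*1e3)
for l,z in(((10,-25),.118),((-50,-13),.118),((-115,-1),.118),((-115,-1),.074),((-101,-1),.074)): print(l,z,row(w(DOCK,l,z),tool(DOCK[2])))
E
```

```text
tcp in dock [ 10.1797 -24.4835  95.9292]
(10, -25) 0.118 [ 0.0009 -0.0025 -0.1104  0.0004 -0.0001 -0.0008]
(-50, -13) 0.118 [ 0.3011  0.0568 -0.1102  0.0004 -0.0001 -0.0008]
(-115, -1) 0.118 [ 0.6263  0.1159 -0.11    0.0004 -0.0001 -0.0008]
(-115, -1) 0.074 [ 0.6262  0.1156  0.11    0.0004 -0.0001 -0.0008]
(-101, -1) 0.074 [ 0.5562  0.1158  0.11    0.0004 -0.0001 -0.0008]
```

Request:
jog_arm(plan=[{"x": 0,"y": 0,"z": -0.06,"wx": 0,"wy": 0,"wz": -0.001},{"x": 0,"y": 0,"z": -0.12,"wx": 0,"wy": 0,"wz": -0.001},{"x": 0.05,"y": 0.01,"z": -0.12,"wx": 0,"wy": 0,"wz": -0.001},{"x": 0.15,"y": 0.03,"z": -0.12,"wx": 0,"wy": 0,"wz": -0.001},{"x": 0.25,"y": 0.05,"z": -0.12,"wx": 0,"wy": 0,"wz": -0.001},{"x": 0.35,"y": 0.07,"z": -0.12,"wx": 0,"wy": 0,"wz": -0.001},{"x": 0.45,"y": 0.09,"z": -0.12,"wx": 0,"wy": 0,"wz": -0.001},{"x": 0.55,"y": 0.11,"z": -0.12,"wx": 0,"wy": 0,"wz": -0.001},{"x": 0.61,"y": 0.116,"z": -0.12,"wx": 0,"wy": 0,"wz": -0.001},{"x": 0.64,"y": 0.116,"z": -0.12,"wx": 0,"wy": 0,"wz": -0.001},{"x": 0.64,"y": 0.116,"z": -0.12,"wx": 0,"wy": 0,"wz": -0.001},{"x": 0.64,"y": 0.116,"z": -0.12,"wx": 0,"wy": 0,"wz": -0.001}])

```text
t: 13.58
eef_pos: [0.5567, 0.0251, 0.1199]
tool_rot: [0.0, 0.77, 0.639, 0.0]
contact_force: [0.4, -0.6, -1.2]
gripper_width: 0.142
```

```bash
python3 - <<'E'
from h import *
p,r,o=cur()
print('tcp in dock',R.from_euler('z',-DOCK[2]).apply(p-[*DOCK[:2],0])*1e3,o['contact_force'],o['gripper_width'])
for l,z in(((-117,-1),.074),): print(l,z,row(w(DOCK,l,z),tool(DOCK[2])))
E
```

```text
tcp in dock [-117.1359   -1.2075  119.9461] [ 0.4122 -0.6476 -1.1734] 0.14212329673537452
(-117, -1) 0.074 [-0.0006  0.0009  0.2297  0.0003  0.0001  0.0001]
```

Request:
jog_arm(plan=[{"x": 0,"y": 0.001,"z": 0.08,"wx": 0,"wy": 0,"wz": 0},{"x": 0,"y": 0.001,"z": 0.16,"wx": 0,"wy": 0,"wz": 0},{"x": 0,"y": 0.001,"z": 0.23,"wx": 0,"wy": 0,"wz": 0},{"x": 0,"y": 0.001,"z": 0.23,"wx": 0,"wy": 0,"wz": 0},{"x": -0.02,"y": 0.001,"z": 0.23,"wx": 0,"wy": 0,"wz": 0},{"x": -0.04,"y": 0.001,"z": 0.23,"wx": 0,"wy": 0,"wz": 0},{"x": -0.055,"y": 0.001,"z": 0.23,"wx": 0,"wy": 0,"wz": 0},{"x": -0.065,"y": 0.001,"z": 0.23,"wx": 0,"wy": 0,"wz": 0},{"x": -0.065,"y": 0.001,"z": 0.23,"wx": 0,"wy": 0,"wz": 0}])

```text
t: 14.33
eef_pos: [0.5548, 0.0112, 0.0746]
tool_rot: [0.001, 0.77, 0.638, 0.0]
contact_force: [-0.5, 0.1, -1.4]
gripper_width: 0.136
```

Request:
jog_arm(plan=[{"x": -0.01,"y": 0,"z": 0,"wx": 0,"wy": 0,"wz": 0},{"x": -0.02,"y": 0,"z": 0,"wx": 0,"wy": 0,"wz": 0},{"x": -0.02,"y": 0,"z": 0,"wx": 0,"wy": 0,"wz": 0}])

```text
t: 14.58
eef_pos: [0.5545, 0.008, 0.0751]
tool_rot: [0.001, 0.77, 0.638, 0.001]
contact_force: [-0.5, 1.4, 0.2]
gripper_width: 0.139
```

Request:
jog_arm(plan=[{"x": -0.007,"y": 0,"z": 0,"wx": 0,"wy": 0,"wz": 0},{"x": -0.012,"y": 0,"z": 0,"wx": 0,"wy": 0,"wz": 0},{"x": -0.012,"y": 0,"z": 0,"wx": 0,"wy": 0,"wz": 0}])

```text
t: 14.83
eef_pos: [0.5543, 0.0066, 0.0752]
tool_rot: [0.001, 0.77, 0.638, 0.002]
contact_force: [0.9, 3.7, -1.5]
gripper_width: 0.138
```

```bash
cat > chk.py <<'E'
from h import *
def chk(f):
    save('side',f)
    g=lambda f:cv2.cvtColor(cv2.imread(f'pics/{f}.png'),cv2.COLOR_BGR2GRAY).astype(np.float32)
    A,B=g('s5'),g(f)
    for n,l,z,h in(('cornR',(-80,-55),.008,5),('cornL',(-80,55),.008,5),('handle',(-58,0),.052,5),('hbase',(-76,0),.008,5),('plugfoot',(-12,40),.03,4),('screw',(-30,-70),.018,4)):
        u,v=px('side',w(DOCK,l,z)).round().astype(int)
        res=cv2.matchTemplate(cv2.resize(B[v-h-4:v+h+5,u-h-4:u+h+5],None,fx=8,fy=8,interpolation=2),cv2.resize(A[v-h:v+h+1,u-h:u+h+1],None,fx=8,fy=8,interpolation=2),cv2.TM_CCOEFF_NORMED)
        m=cv2.minMaxLoc(res);print(n,((m[3][0]-32)/8,(m[3][1]-32)/8),round(m[1],3))
    p,r,o=cur()
    print('tcp in dock',R.from_euler('z',-DOCK[2]).apply(p-[*DOCK[:2],0])*1e3,'F',o['contact_force'],o['torque'],o['gripper_width'],o['t'])
E
python3 -c "from chk import *;chk('s10')"
```

```text
cornR (0.125, 0.5) 0.995
cornL (-0.375, 0.0) 0.804
handle (0.625, 1.0) 0.886
hbase (1.75, 1.875) 0.899
plugfoot (4.0, 1.375) 0.766
screw (0.0, 0.0) 0.997
tcp in dock [-98.4322  -0.0681  75.1957] F [ 0.2182  4.8395 -0.8335] [ 1.2092 -0.1613  0.0325] 0.13721586803310326 14.8833
```

Request:
jog_arm(plan=[{"x": -0.008,"y": 0,"z": 0,"wx": 0,"wy": 0,"wz": 0},{"x": -0.015,"y": 0,"z": 0,"wx": 0,"wy": 0,"wz": 0},{"x": -0.015,"y": 0,"z": 0,"wx": 0,"wy": 0,"wz": 0}])

```text
t: 15.13
eef_pos: [0.5545, 0.0045, 0.0754]
tool_rot: [0.001, 0.769, 0.639, 0.003]
contact_force: [1.5, 6.0, -2.8]
gripper_width: 0.142
```

Request:
jog_arm(plan=[{"x": -0.008,"y": 0,"z": 0,"wx": 0,"wy": 0,"wz": 0},{"x": -0.015,"y": 0,"z": 0,"wx": 0,"wy": 0,"wz": 0},{"x": -0.015,"y": 0,"z": 0,"wx": 0,"wy": 0,"wz": 0}])

```text
t: 15.38
eef_pos: [0.5552, 0.0038, 0.0759]
tool_rot: [0.0, 0.769, 0.639, 0.005]
contact_force: [2.7, 8.2, -2.0]
gripper_width: 0.14
```

```bash
python3 -c "from chk import *;chk('s11')"
```

```text
cornR (0.125, 0.0) 0.999
cornL (-0.625, -0.25) 0.783
handle (0.75, 0.125) 0.861
hbase (2.125, 1.125) 0.904
plugfoot (4.0, 0.375) 0.721
screw (0.0, 0.0) 0.997
tcp in dock [-95.9457   1.2638  75.879 ] F [ 2.3582  8.6084 -2.9365] [ 2.1267 -0.6171  0.0148] 0.13904080406192273 15.4333
```

Request:
jog_arm(plan=[{"x": -0.01,"y": -0.005,"z": 0,"wx": 0,"wy": 0,"wz": 0},{"x": -0.02,"y": -0.006,"z": 0,"wx": 0,"wy": 0,"wz": 0},{"x": -0.02,"y": -0.006,"z": 0,"wx": 0,"wy": 0,"wz": 0}])

```text
t: 15.68
eef_pos: [0.555, 0.0035, 0.0766]
tool_rot: [0.0, 0.768, 0.64, 0.008]
contact_force: [3.2, 9.6, -1.8]
gripper_width: 0.139
```

```bash
python3 -c "
from chk import *;chk('s12')
print(row(w(DOCK,(-115,-1),.075),tool(DOCK[2])))"
```

```text
cornR (0.0, -0.25) 0.998
cornL (-0.75, -0.25) 0.782
handle (0.875, 0.0) 0.853
hbase (1.75, 0.75) 0.9
plugfoot (4.0, 0.75) 0.695
screw (0.0, 0.0) 0.996
tcp in dock [-95.5343   1.0909  76.6044] F [ 3.4741 10.9158 -1.1689] [ 2.6764 -0.7531  0.0448] 0.13610033983604597 15.7333
[ 0.0973 -0.0101  0.0091  0.0032 -0.0038  0.0013]
```

The tray corner is back where it was when pressed against the stop, with 11 N and no further motion. Backing off and returning above the socket.

Request:
jog_arm(plan=[{"x": 0.03,"y": -0.005,"z": 0.009,"wx": 0.003,"wy": -0.004,"wz": 0.001},{"x": 0.07,"y": -0.01,"z": 0.009,"wx": 0.003,"wy": -0.004,"wz": 0.001},{"x": 0.1,"y": -0.01,"z": 0.009,"wx": 0.003,"wy": -0.004,"wz": 0.001},{"x": 0.1,"y": -0.01,"z": -0.06,"wx": 0.003,"wy": -0.004,"wz": 0.001},{"x": 0.1,"y": -0.01,"z": -0.16,"wx": 0.003,"wy": -0.004,"wz": 0.001},{"x": 0.1,"y": -0.01,"z": -0.22,"wx": 0.003,"wy": -0.004,"wz": 0.001},{"x": 0.1,"y": -0.01,"z": -0.22,"wx": 0.003,"wy": -0.004,"wz": 0.001},{"x": 0.1,"y": -0.01,"z": -0.22,"wx": 0.003,"wy": -0.004,"wz": 0.001}])

```text
t: 16.4
eef_pos: [0.5564, 0.0226, 0.1211]
tool_rot: [0.001, 0.77, 0.639, 0.0]
contact_force: [-0.9, 0.7, -1.4]
gripper_width: 0.14
```

```bash
python3 -c "
from chk import *;chk('s13')
for l,z in(((11,-25),.118),((11,-25),.096)):print(row(w(DOCK,l,z),tool(DOCK[2])))"
```

```text
cornR (0.125, 0.0) 0.998
cornL (-3.875, 1.875) 0.904
handle (0.5, -0.25) 0.951
hbase (0.125, 0.125) 0.998
plugfoot (4.0, 1.5) 0.626
screw (0.0, 0.0) 0.963
tcp in dock [-114.3527   -1.6552  120.3911] F [-0.2668  0.3337 -1.6494] [-0.006   0.0335  0.0367] 0.136453735230079 16.45
[-0.6267 -0.117   0.0128  0.0001  0.0004  0.0001]
[-0.6265 -0.117   0.1228  0.0001  0.0004  0.0001]
```

Request:
jog_arm(plan=[{"x": -0.05,"y": -0.01,"z": 0,"wx": 0,"wy": 0,"wz": 0},{"x": -0.14,"y": -0.03,"z": 0,"wx": 0,"wy": 0,"wz": 0},{"x": -0.24,"y": -0.05,"z": 0,"wx": 0,"wy": 0,"wz": 0},{"x": -0.34,"y": -0.07,"z": 0,"wx": 0,"wy": 0,"wz": 0},{"x": -0.44,"y": -0.09,"z": 0,"wx": 0,"wy": 0,"wz": 0},{"x": -0.53,"y": -0.11,"z": 0,"wx": 0,"wy": 0,"wz": 0},{"x": -0.6,"y": -0.117,"z": 0,"wx": 0,"wy": 0,"wz": 0},{"x": -0.627,"y": -0.117,"z": 0.03,"wx": 0,"wy": 0,"wz": 0},{"x": -0.627,"y": -0.117,"z": 0.08,"wx": 0,"wy": 0,"wz": 0},{"x": -0.627,"y": -0.117,"z": 0.12,"wx": 0,"wy": 0,"wz": 0},{"x": -0.627,"y": -0.117,"z": 0.12,"wx": 0,"wy": 0,"wz": 0},{"x": -0.627,"y": -0.117,"z": 0.12,"wx": 0,"wy": 0,"wz": 0}])

```text
t: 17.45
eef_pos: [0.5092, -0.0951, 0.0954]
tool_rot: [-0.0, 0.769, 0.639, -0.001]
contact_force: [-0.4, 0.3, -1.0]
gripper_width: 0.139
```

```bash
python3 -c "
from chk import *;chk('s14')
p,r,o=cur();print(row(w(DOCK,(11,-25),.096),tool(DOCK[2])),abs(o['joint_vel']).max())
a=cv2.cvtColor(cv2.imread('pics/s14.png'),cv2.COLOR_BGR2GRAY)
print('    ',*range(310,342))
for y in range(160,188): print(y,*['%3d'%v for v in a[y,310:342]])
# sleeves, bystanders vs start
for n,(x0,y0,x1,y1) in {'mouse':(235,315,295,365),'cup':(155,255,190,295),'bottle':(325,65,355,128),'scraper':(350,118,442,162)}.items():
    d=cv2.absdiff(cv2.imread('pics/s0.png')[y0:y1,x0:x1],cv2.imread('pics/s14.png')[y0:y1,x0:x1]);print(n,d.mean().round(1))
for s in('sleeve0','plug','tab_top'): print(s,[(np.round(k['location'],1).tolist(),round(k['confidence'],2)) for k in finder.place_of('side',s)][:5])
for y in(30,0,-30): print(px('side',w(DOCK,(66,y),.008)))
"
```

```text
cornR (0.125, 0.0) 0.998
cornL (0.25, 0.125) 0.995
handle (0.125, 0.25) 0.996
hbase (0.125, 0.125) 0.998
plugfoot (0.125, 0.0) 0.997
screw (0.0, 0.0) 0.996
tcp in dock [  9.7529 -25.1778  96.0364] F [ 0.6251 -0.5971 -1.3219] [0.0584 0.0295 0.0197] 0.13857900179464072 17.5
[-0.0062  0.0009  0.0002 -0.0002  0.0002  0.0008] 0.014610113630527716
     310 311 312 313 314 315 316 317 318 319 320 321 322 323 324 325 326 327 328 329 330 331 332 333 334 335 336 337 338 339 340 341
160 147 146 146 144 140 133 128  91  86  90  68  60  77  90  79  66  55  51  47  47  49  50  53  51  56  83 123 155 170 173 172 171
161 146 145 145 145 144 140 130  90  87  91  80  90 102 100  91  86  68  54  49  48  50  50  52  56  76 124 155 166 170 171 170 170
162 145 145 145 144 143 131 121  88  87 100 105 110 115 105  96  97  79  60  50  49  49  56  64  77 105 139 159 165 168 169 171 169
163 145 144 144 143 132 109 108  91  91 103 115 118 119 112 100  99  82  60  51  49  49  65 100 114 126 134 145 150 152 162 168 169
164 144 144 143 130 104  81  97  99 101 103 111 111 121 112 102 103  86  61  51  48  51  71 124
[... 2571 characters left out ...]
9  47  47  46  50  54  66  78  91  83  66  55  52  50  50  49  47  46  46  48  55  85 108 115 117 127 133
185  48  45  46  46  47  47  47  47  46  46  48  50  55  68  67  57  51  49  48  50  49  47  49  50  53  78 107 116 118 127 140 144
186  47  48  47  49  48  47  48  52  48  48  48  48  48  50  51  51  50  50  49  49  49  48  48  54  79 114 130 132 132 142 146 146
187  46  47  49  49  48  51  68  76  68  58  51  48  47  48  49  49  50  49  50  48  47  47  54  77 116 139 145 145 145 146 146 146
mouse 4.3
cup 6.2
bottle 46.1
scraper 14.1
sleeve0 [([338.8, 177.2], 0.49)]
plug [([308.0, 177.9], 0.58)]
tab_top [([320.1, 160.0], 0.67)]
[320.5784 168.7624]
[328.771  172.9591]
[337.1086 177.2301]
```

```bash
python3 -c "
from h import *
a=cv2.imread('pics/s0.png',0);b=cv2.imread('pics/s14.png',0)
for n,(x0,y0,x1,y1) in {'bottle':(332,104,352,126),'bottle_r':(342,70,356,126),'scraper':(352,120,440,160),'cup':(158,258,190,292)}.items():
    r=cv2.matchTemplate(b[y0-6:y1+6,x0-6:x1+6],a[y0:y1,x0:x1],5);m=cv2.minMaxLoc(r);print(n,m[3][0]-6,m[3][1]-6,round(m[1],3))
for t in('wash_bottle','scraper'):
    print(t,[(np.round(k['location'],1).tolist(),round(k['confidence'],2)) for k in finder.place_of('side',t)][:2])
for y in range(100,128,3): print(y,'|',*a[y,326:358:2],'|',*b[y,326:358:2])
"
```

```text
bottle -6 2 0.283
bottle_r 0 0 0.901
scraper 0 0 0.599
cup 0 0 0.999
wash_bottle [([337.0, 117.3], 0.75)]
scraper [([398.3, 142.7], 0.77)]
100 | 166 162 128 128 131 127 124 119 109 104 99 99 160 167 168 168 | 82 78 75 71 70 67 67 94 109 105 98 100 166 173 174 172
103 | 169 167 130 129 129 128 121 118 107 104 96 101 163 169 156 149 | 80 78 75 72 69 70 66 85 107 102 98 101 170 175 160 154
106 | 169 168 131 128 130 128 123 116 110 103 98 99 137 131 128 129 | 81 77 76 72 70 69 67 80 110 103 98 100 140 133 132 134
109 | 170 168 132 130 129 128 123 118 110 102 96 101 129 128 129 129 | 80 79 75 73 70 70 77 77 110 103 97 99 130 131 131 133
112 | 170 168 132 129 129 127 122 116 109 101 97 100 128 128 127 128 | 81 80 75 75 82 78 65 65 108 101 98 100 130 132 129 132
115 | 170 166 133 129 131 126 121 115 107 101 96 105 127 128 128 125 | 99 92 90 76 65 55 49 99 108 100 96 106 131 132 129 128
118 | 169 166 137 130 128 126 121 114 108 100 95 115 126 131 146 157 | 63 56 52 49 49 50 48 100 106 99 97 117 129 133 151 162
121 | 164 164 164 146 131 125 121 114 106 103 116 147 162 165 164 165 | 53 55 60 76 75 51 50 102 106 104 119 151 167 170 169 170
124 | 163 164 164 162 163 162 162 160 159 162 164 161 162 164 165 165 | 93 81 66 54 47 46 50 145 164 168 168 167 167 169 169 169
127 | 167 165 164 165 163 165 166 163 162 162 164 162 162 161 164 154 | 49 48 47 46 45 48 56 150 168 167 169 166 167 168 168 160
```

The bottle hasn't moved: its visible half is identical and the arm only hides the rest. Everything else is in place, so I'm handing in.

```bash
python3 -c "
from h import *
bot.hand_in(); o=cur()[2]; print(o['t'],o['eef_pos'],o['gripper_width'],o['contact_force'])"
```

```text
the job is handed in; nothing more can be done
the job is handed in; nothing more can be done
```

The tray is home in the dock. The tab block was rocked free, about 12° towards the handle and then 12° away. It is now held still and upright in the gripper about 20 mm above its socket. I handed in at about 17.5 s of the 56 s. The state read after handing in was refused, so everything below was measured just before it.

**What went wrong:** the lift dragged the tray about 3 mm back out of the dock. I carried the held block behind the handle and used it to nudge the tray back against the stop with about 11 N. I then brought the block back above its socket.

**Last checks:**
- **Tray:** its corners, its handle and the plug's foot are within 0.25 px (about 1 mm) of where they were at first docking.
- **Block:** the foot edges sit evenly about 10 px higher than when seated, so it is upright. The opening is steady at about 0.14 (a 14 mm tab should read nearer 0.16), with no outside load.
- **Bystanders:** the cup and the visible half of the bottle have not moved. The scraper and mouse showed no shift either. The scraper's image match was only 0.60, probably shadow.
- **Sleeves:** the last picture gave only one low-confidence sleeve detection (0.49), which lies within about 2 px of its pin. I did not separately confirm the other two after the lift.

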